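# Set out the serving boards and box the coasters

## Robot

A 6-joint arm with a two-finger parallel gripper is mounted at the origin on the work surface. World frame = base frame: x ahead of the robot, y to its left, z up, the work surface at z = 0. Lengths are in m, angles in rad, forces in N, time in s.
With the tool pointing down it reaches from about 0.375 to 0.9 m from the base axis. Payload 3.1 kg.
Tool frame: the origin (TCP) lies at the very end of the fingers, on their centre line; the grasp point (between the pads) lies 19 mm behind it; z points along the fingers, x is the direction in which the jaws open and shut, and the axes are right-handed (so a half turn about z gives the same grasp; the last joint's range is limited). The gripper opens to 85 mm and grips with 20 to 120 N. Pads are 22 mm wide; open, the fingers measure 114 mm over their backs; the gripper's body (76 mm by 85 mm) begins 54 mm behind the grasp point. The pads swing forward as they close: fully open they stand 13 mm farther back than shut.
Start: joints at [-1.365, 0.527, 1.433, -0, 1.181, -0.178], TCP at [0.235, -0.579, 0.231] pointing down, gripper open.
Joint ranges: [-3.08, 3.08], [-0.75, 2.2], [0.22, 2.44], [-1.43, 4.57], [0, 2.65], [-2.85, 2.85]. Speed limits (rad/s): [2.79, 2.79, 3.14, 3.14, 3.14, 3.14].

## Interface

Orientations are given as a unit quaternion [w, x, y, z].
In Python, from bench import robot, vision, ticket gives the robot as it stands.
- The arm moves only by the shell command python3 -m creep 'ROWS' [OPENING] [FORCE]. ROWS is JSON, a list that holds one entry, the list of rows, each a list of 6 numbers: the shift along the tool's x, y, z in mm, then the turn, a rotation vector about the tool's x, y, z in rad. A call has 1 to 12 rows; each row shifts and turns the pose as measured when the row begins, along the tool's axes as they then stand; what a row does not reach is not made up. A row lasts 1/12 s, in which the tool goes at most 41.7 mm and 7.16 degrees, less where a joint would pass 70% of its speed; a pose out of reach is approached as far as the arm can. A call with a gripper value outside its range is refused whole. OPENING is the opening, from 0 (shut) to 1 (fully open), set as the call begins (- or left out, the last holds). The fingers move at their own pace and stop on an object; FORCE is the grip in N (left out, the last holds). Time passes only in rows, so rows that do not move let the fingers close. It gives the time, the measured TCP pose, the force and the opening at its end, in the units of the state.
- robot.state(): the state, without advancing time (a new reading comes with each control period).
- vision.grab_frame(name): name is "scene" or "top" or "wrist"; returns the picture (480x640x3 uint8, blue, green, red); there is no depth.
- vision.get_calibration(name): a dict with "intrinsics" (3x3 intrinsics, pixels), "extrinsics" (4x4, takes a point from world to camera coordinates); the wrist camera has in their place "hand_eye" (4x4, takes a point from camera to tool coordinates, whose origin is the TCP and whose axes are the tool frame's). Camera axes: x right, y up, looking along -z (the intrinsics and any distortion apply to the point x, -y, -z); pixel columns grow to the right and rows downward; lengths in m; the calibration is good to about 2 mm. The wrist camera is an equidistant fisheye: a pixel r from the principal point sees the ray r / f radians off the axis. A picture is of the moment at which its call begins: read the wrist's pose just before it. get_calibration takes no time and is no camera call.
- ticket.job_done(): hands the job in, once; it reports no verdict.
The state is a dict: "clock": time; "qpos": joint angles; "qvel": joint speeds; "tau": joint torques, N m; "tcp_pos": TCP position; "orientation": TCP orientation; "ft_force": force on the tool from outside, world axes, zero at the start; "ft_torque": the same for the moment, N m; "opening": finger opening in m.
Only numpy, scipy, OpenCV 4.12 (cv2) and the standard library are available. Lean on these libraries where they do the work, as an engineer would, in place of code of your own. Each camera call takes 0.05 s, during which the arm holds its last target. There are 200 camera calls.

## Task

Set the coffee ledge for the break: lift every serving board off its hook and stand it on the ledge, handle end up, leaning back on its own against the low chrome rail. Take the four coasters out of the sloping stand together as one pile and put them into the coaster box, clearly tilted as they enter so that one lower edge goes in first along a wall, then straightened and let down until all four stand on edge on its floor. Let go of everything and leave the jar, mug, tin and timer where they are.

Things in the scene. Friction and masses are not known exactly. Their poses are not given: they have to be found in the camera images.
- board1_center (a point): Centre of one of four alike wooden serving boards (3 or 4 present, interchangeable): 9 mm thick (x), 70 wide (y), 140 tall (z, up to the handle end), 80 g. A hand slot 24 wide, 28 mm high, centred in y, spans 24 to 52 mm above this centre (18 mm of wood above it, 23 mm either side). Starts hanging upright by the slot on a hook.
- board2_center (a point): Centre of one of four alike wooden serving boards (3 or 4 present, interchangeable): 9 mm thick (x), 70 wide (y), 140 tall (z, up to the handle end), 80 g. A hand slot 24 wide, 28 mm high, centred in y, spans 24 to 52 mm above this centre (18 mm of wood above it, 23 mm either side). Starts hanging upright by the slot on a hook.
- board3_center (a point): Centre of one of four alike wooden serving boards (3 or 4 present, interchangeable): 9 mm thick (x), 70 wide (y), 140 tall (z, up to the handle end), 80 g. A hand slot 24 wide, 28 mm high, centred in y, spans 24 to 52 mm above this centre (18 mm of wood above it, 23 mm either side). Starts hanging upright by the slot on a hook.
- board4_center (a point): Centre of one of four alike wooden serving boards (3 or 4 present, interchangeable): 9 mm thick (x), 70 wide (y), 140 tall (z, up to the handle end), 80 g. A hand slot 24 wide, 28 mm high, centred in y, spans 24 to 52 mm above this centre (18 mm of wood above it, 23 mm either side). Starts hanging upright by the slot on a hook.
- hook_rack: Fixed chrome rack; origin on the ledge under its 380 mm bar (along y, 225 mm high, post at each end). Wire hooks (6 mm) at y -132, -44, 44, 132 mm reach out in -x: a board hangs across the dip at x -60 mm, its centre 150 mm and top 220 mm above the ledge; the upturned tip ends at x -75. Raising a board 8 to 18 mm (best 12) clears the tip, then it comes off in -x.
- lean_rail: Low chrome rail, fixed: a level 10 mm round bar, 360 mm long along y, its centre 85 mm above the ledge, with a post at each end. Origin on the ledge under the bar's middle. Boards stand on its free +x side (facing the hook rack) and lean with their tops towards -x; a bottom edge 20 to 45 mm in front of the bar leans well.
- coaster1_center (a point): Centre of cork coaster 1 of four alike loose ones, a square plate 6 mm thick (x) and 90 by 90 mm (y, z), 40 g. The four stand on edge, face to face, as one 24 mm pile (numbered along +x) in the sloping stand, z upwards along the slope.
- coaster2_center (a point): Centre of cork coaster 2 of four alike loose ones, a square plate 6 mm thick (x) and 90 by 90 mm (y, z), 40 g. The four stand on edge, face to face, as one 24 mm pile (numbered along +x) in the sloping stand, z upwards along the slope.
- coaster3_center (a point): Centre of cork coaster 3 of four alike loose ones, a square plate 6 mm thick (x) and 90 by 90 mm (y, z), 40 g. The four stand on edge, face to face, as one 24 mm pile (numbered along +x) in the sloping stand, z upwards along the slope.
- coaster4_center (a point): Centre of cork coaster 4 of four alike loose ones, a square plate 6 mm thick (x) and 90 by 90 mm (y, z), 40 g. The four stand on edge, face to face, as one 24 mm pile (numbered along +x) in the sloping stand, z upwards along the slope.
- stand: Fixed chrome stand holding the coaster pile on edge, leaning 0.26 rad with its top towards +x; origin on the ledge under the pile's lower edge. Its back plate (70 mm wide) reaches 42 mm up the pile's +x face, its lip 8 mm up the -x face, measured along the pile; above those the pile is bare.
- box_in (a point): Middle of the inner floor of the dark wooden coaster box, loose, 0.45 kg, open on top, on a 70 by 117 by 6 mm foot. Inside: 30 mm along x, 97 along y, 45 deep (z up); walls 5 mm; this point is 11 mm and the rim 56 mm above the ledge. Seated coasters stand on edge, faces along the box's y, 45 mm showing above the rim.
- coffee_jar: Closed glass coffee jar, 76 mm wide, 130 high, loose, a bystander; origin at the centre of its underside.
- mug: Blue ceramic mug, 80 mm wide, 90 high, loose, a bystander; origin at the centre of its underside.
- sugar_tin: Stainless sugar tin, 80 mm wide, 100 high, loose, a bystander; origin at the centre of its underside.
- timer: White plastic press-button timer, 60 by 60 by 36 mm, loose, a bystander; origin at the centre of its underside.
There are look-alikes about, which are no part of the job. What is shaped like the part that bears coaster4_center but pink is not meant.

How it is judged:
On the way:
1. all four coasters, gripped as one pile, are at the box's mouth with the lower edge entering (bottom no more than about 5 mm above the rim at mid-pile) and tilted more than 4 degrees to the box (z of coaster1_center in the frame of box_in between 0.05 and 0.095 m and x of coaster1_center in the frame of box_in between -0.035 and 0.035 m and y of coaster1_center in the frame of box_in between -0.025 and 0.025 m and angle between the z axis of each of coaster1_center, coaster2_center, coaster3_center, coaster4_center and the z axis of box_in, either way round above 0.07 rad and z of coaster2_center in the frame of box_in between 0.05 and 0.095 m and x of coaster2_center in the frame of box_in between -0.035 and 0.035 m and y of coaster2_center in the frame of box_in between -0.025 and 0.025 m and z of coaster3_center in the frame of box_in between 0.05 and 0.095 m and x of coaster3_center in the frame of box_in between -0.035 and 0.035 m and y of coaster3_center in the frame of box_in between -0.025 and 0.025 m and z of coaster4_center in the frame of box_in between 0.05 and 0.095 m and x of coaster4_center in the frame of box_in between -0.035 and 0.035 m and y of coaster4_center in the frame of box_in between -0.025 and 0.025 m and (contact force between the fingers and coaster1 above 1 N or contact force between the fingers and coaster4 above 1 N)), for 0.1 s.
At the end, for the whole second after the job is handed in: Coasters on edge on the box floor (centres 40-50 mm above it, within 20 mm in x, 8 mm in y of its middle, under 0.25 rad to it); box upright on the ledge; every board on the ledge, handle up, tilted 0.1-0.7 rad, touching the rail, centre 50-76 mm high; all at rest (z of coaster1_center in the frame of box_in between 0.04 and 0.05 m and x of coaster1_center in the frame of box_in between -0.02 and 0.02 m and y of coaster1_center in the frame of box_in between -0.008 and 0.008 m and angle between the z axis of each of coaster1_center, coaster2_center, coaster3_center, coaster4_center and the z axis of box_in, either way round below 0.25 rad and linear speed of each of coaster1, coaster2, coaster3, coaster4, board1, board2, board3, board4 below 0.02 m/s and z of coaster2_center in the frame of box_in between 0.04 and 0.05 m and x of coaster2_center in the frame of box_in between -0.02 and 0.02 m and y of coaster2_center in the frame of box_in between -0.008 and 0.008 m and z of coaster3_center in the frame of box_in between 0.04 and 0.05 m and x of coaster3_center in the frame of box_in between -0.02 and 0.02 m and y of coaster3_center in the frame of box_in between -0.008 and 0.008 m and z of coaster4_center in the frame of box_in between 0.04 and 0.05 m and x of coaster4_center in the frame of box_in between -0.02 and 0.02 m and y of coaster4_center in the frame of box_in between -0.008 and 0.008 m and angle between box_in's own z axis and vertical below 0.06 rad and height (world z) of box_in below 0.015 m and angle between board1_center's own z axis and vertical between 0.1 and 0.7 rad and height (world z) of board1_center between 0.05 and 0.076 m and contact force between each of board1, board2, board3, board4 and lean_rail above 0.02 N and angle between board2_center's own z axis and vertical between 0.1 and 0.7 rad and height (world z) of board2_center between 0.05 and 0.076 m and angle between board3_center's own z axis and vertical between 0.1 and 0.7 rad and height (world z) of board3_center between 0.05 and 0.076 m and angle between board4_center's own z axis and vertical between 0.1 and 0.7 rad and height (world z) of board4_center between 0.05 and 0.076 m).
It fails at once if the coffee jar is moved more than 30 mm (distance of coffee_jar from where it was at the start of the episode above 0.03 m).
It fails at once if the mug is moved more than 30 mm (distance of mug from where it was at the start of the episode above 0.03 m).
It fails at once if the sugar tin is moved more than 30 mm (distance of sugar_tin from where it was at the start of the episode above 0.03 m).
It fails at once if the timer is moved more than 30 mm (distance of timer from where it was at the start of the episode above 0.03 m).
Of board1, board2, board3, board4 only 3 to 4 are there at a start; the rules pass over those that are not, and their reading is None.
At some moment in a run one of coaster_box may be knocked a few centimetres aside while the robot is not near it.
It also fails if it takes over 208 s, if anything falls off the work surface, if the arm or the gripper's body presses on something with over 40 N, if the wrist force passes 120 N, or if a joint passes its speed limit or range.

## Working session

There is one attempt and no reset: what is moved stays moved. The work goes in short steps, Python scripts to look and compute and a shell command to move; the robot and the scene stay as the last step left them, time stands still between calls to the robot, and variables do not carry over. Pictures are saved under pics/ and viewed, about 12 in all and at most 16, crops included, and the job is handed in when it is done.

```bash
ls; mkdir -p pics
python3 - <<'E'
from bench import robot, vision
import cv2, numpy as np
print(robot.state())
for n in ("scene","top","wrist"):
    c=vision.get_calibration(n); print(n,{k:np.round(v,4).tolist() if not isinstance(v,str) else v for k,v in c.items()})
    cv2.imwrite(f"pics/{n}0.png",vision.grab_frame(n))
E
```

```text
pics
{'clock': 0.0, 'qpos': array([-1.36446562e+00,  5.28455754e-01,  1.43392637e+00,  3.54746991e-06,
        1.18137871e+00, -1.78480957e-01]), 'qvel': array([-0.000158  ,  0.00021743,  0.00088641, -0.00099803, -0.00220045,
       -0.00034422]), 'tau': array([ 1.96327160e-04, -4.42346406e+01, -1.78026474e+01, -2.83698309e-04,
        8.34082573e-03, -7.58068275e-07]), 'tcp_pos': array([ 0.23450423, -0.57855882,  0.23033236]), 'orientation': array([-7.56992396e-04,  8.29271282e-01, -5.58845208e-01, -7.76020974e-04]), 'ft_force': array([0.65560192, 0.86932283, 0.12656674]), 'ft_torque': array([-0.01527549,  0.00611967,  0.00774912]), 'opening': 0.08549742485533422}
scene {'intrinsics': [[568.2033, 0.0, 319.1018], [0.0, 568.2033, 245.2079], [0.0, 0.0, 1.0]], 'extrinsics': [[0.5866, 0.8097, -0.0174, -0.1763], [-0.4759, 0.362, 0.8015, 0.1849], [0.6553, -0.4619, 0.5977, -1.8914], [0.0, 0.0, 0.0, 1.0]]}
top {'intrinsics': [[586.6281, 0.0, 318.4993], [0.0, 586.6281, 240.6149], [0.0, 0.0, 1.0]], 'extrinsics': [[0.0137, -0.9999, -0.0102, -0.1314], [0.9875, 0.0119, 0.1573, -0.5505], [-0.1572, -0.0123, 0.9875, -1.4326], [0.0, 0.0, 0.0, 1.0]]}
wrist {'intrinsics': [[371.6483, 0.0, 321.6336], [0.0, 371.6483, 237.3994], [0.0, 0.0, 1.0]], 'hand_eye': [[1.0, -0.0008, 0.0004, 0.0002], [-0.0006, -0.95, -0.3122, -0.0802], [0.0006, 0.3122, -0.95, -0.142], [0.0, 0.0, 0.0, 1.0]]}
```

View pics/scene0.png

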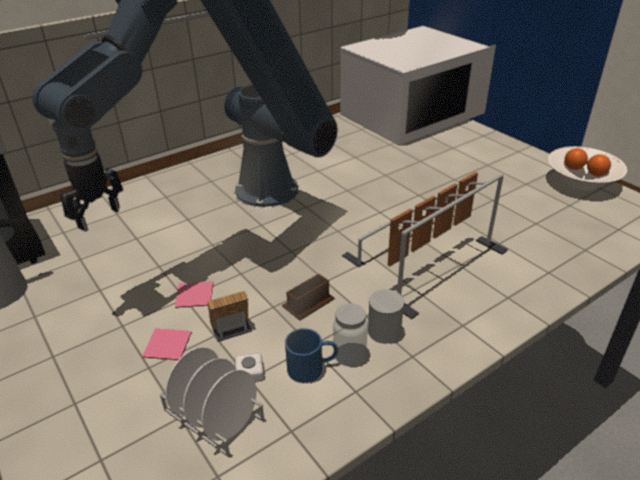

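View pics/top0.png

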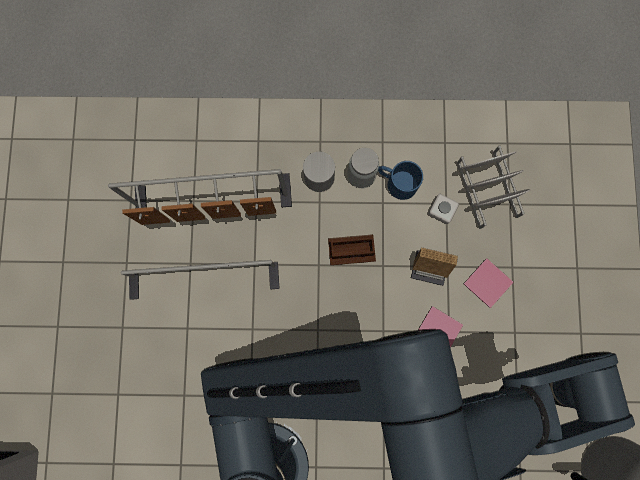

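The scene view shows 4 boards on the rack (400-480, 175-265), the rail in front of them, the coaster pile in its stand at (230,315), the box at (308,295), pink look-alikes at (195,293) and (167,343), the mug, jar, tin and timer, and a plate rack. In the top view the boards are at y≈210 px, the rail at (200,268), the box at (352,249) and the pile at (435,262).

```bash
cat > h.py <<'E'
import numpy as np, cv2
from bench import robot, vision
from scipy.spatial.transform import Rotation as Rot
def cal(n):
    c=vision.get_calibration(n); K=np.array(c["intrinsics"])
    if n=="wrist":
        s=robot.state(); q=s["orientation"]; T=np.eye(4); T[:3,:3]=Rot.from_quat(np.r_[q[1:],q[0]]).as_matrix(); T[:3,3]=s["tcp_pos"]
        return K,np.linalg.inv(T@np.array(c["hand_eye"])),True
    return K,np.array(c["extrinsics"]),False
def proj(C,P):
    K,E,f=C; P=np.atleast_2d(P); p=P@E[:3,:3].T+E[:3,3]; p=p*[1,-1,-1]
    if f:
        r=np.hypot(p[:,0],p[:,1])+1e-12; th=np.arctan2(r,p[:,2]); uv=p[:,:2]*(th/r)[:,None]
    else: uv=p[:,:2]/p[:,2:]
    return uv*K[0,0]+K[:2,2]
def ray(C,px):
    K,E,f=C; d=(np.atleast_2d(np.float64(px))-K[:2,2])/K[0,0]
    if f:
        th=np.linalg.norm(d,axis=1,keepdims=True)+1e-12; v=np.c_[d*np.sin(th)/th,np.cos(th)]
    else: v=np.c_[d,np.ones(len(d))]
    return -E[:3,:3].T@E[:3,3], (v*[1,-1,-1])@E[:3,:3]
def onz(C,px,z):
    o,v=ray(C,px); return o+v*((z-o[2])/v[:,2])[:,None]
E
python3 - <<'E'
from h import *
a=cv2.imread("pics/top0.png"); s=cv2.imread("pics/scene0.png")
up=lambda i,x,y,w,h,k:cv2.resize(i[y:y+h,x:x+w],None,fx=k,fy=k,interpolation=cv2.INTER_CUBIC)
A=up(a,310,215,160,85,5)[:, :800]
cv2.imwrite("pics/c1.png",np.vstack([up(a,320,225,145,65,5)[:,:725], up(s,180,265,145,55,5)]))
cv2.imwrite("pics/c2.png",up(a,100,160,200,150,4))
C=cal("top"); print(ray(C,[[0,0]])[0], ray(cal("scene"),[[0,0]])[0])
for n,z,p in [("box",.056,[352,249]),("pile",.09,[435,260]),("pink",0,[488,283]),("pink2",0,[441,324]),("railL",.085,[126,271]),("railR",.085,[276,264]),("barL",.225,[112,186]),("barR",.225,[282,173])]:
    print(n,onz(C,[p],z).round(4))
E
```

```text
[ 0.32025046 -0.14237292  1.49996111] [ 1.43081115 -0.7978588   0.97925097]
box [[ 0.53  -0.208  0.056]]
pile [[ 0.5007 -0.407   0.09  ]]
pink [[ 0.4547 -0.5578  0.    ]]
pink2 [[ 0.3494 -0.4362  0.    ]]
railL [[0.465  0.3421 0.085 ]]
railR [[ 0.4867 -0.0224  0.085 ]]
barL [[0.6416 0.3382 0.225 ]]
barR [[ 0.6758 -0.0425  0.225 ]]
```

View pics/c1.png

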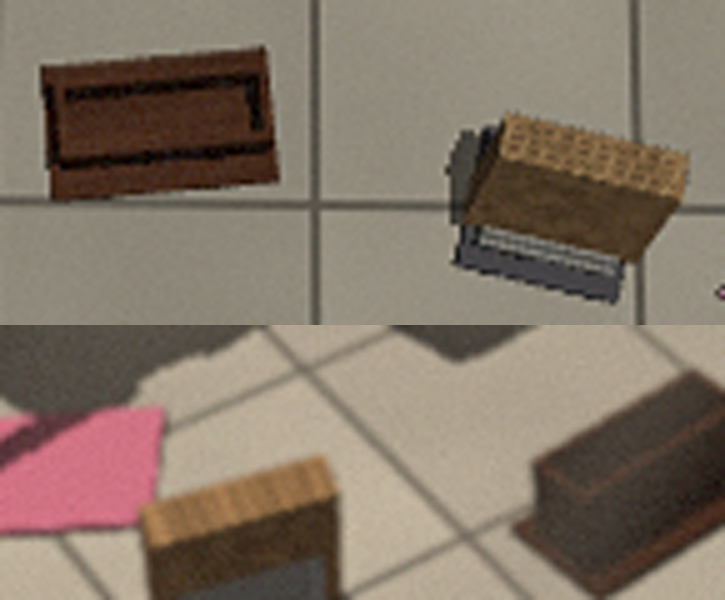

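View pics/c2.png

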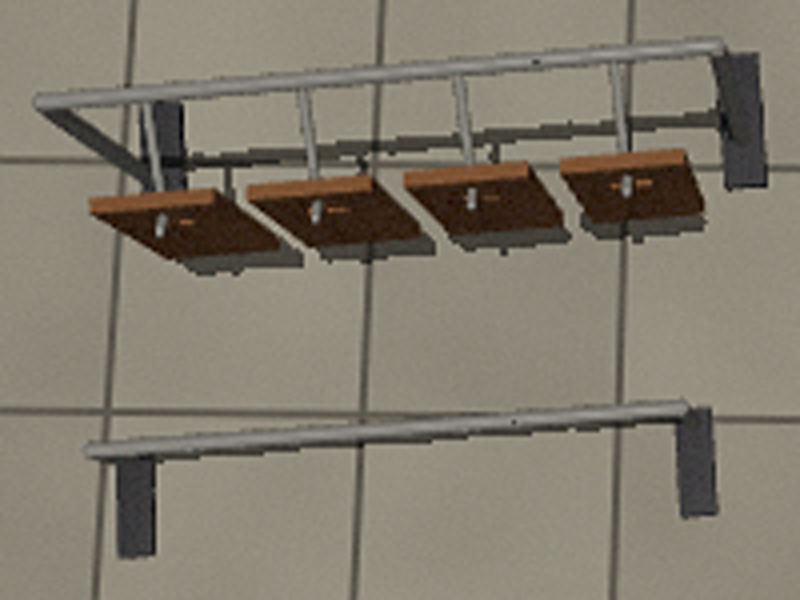

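The two crops show the box mouth, the pile's top edge face and the steel back plate on its +x side. The boards hang on the hooks with their tips pointing at the robot.

Possible confusions:
- **Coaster pile:** the cork pile at top-view (435,262) is the target. The pink squares at (488,283) and (441,324) and the plate rack at (490,185) are not.
- **Boards:** the four at (146,215), (183,213), (221,210) and (258,207).
- **Rail:** the low bar at (200,268), not the rack bar at (200,180).

I'll do the boards first.

```bash
python3 -m creep '[[[0,0,-12,0,0,-0.116],[0,0,-12,0,0,-0.116],[0,0,-12,0,0,-0.116],[0,0,-12,0,0,-0.116],[0,0,-12,0,0,-0.116],[0,0,-12,0,0,-0.116],[0,0,-12,0,0,-0.116],[0,0,-12,0,0,-0.116],[0,0,-12,0,0,-0.116],[0,0,-12,0,0,-0.116],[0,0,-12,0,0,-0.116],[0,0,-12,0,0,0]]]' 1 60
python3 -m creep '[[[20,-32,0,0,0,0],[20,-32,0,0,0,0],[20,-32,0,0,0,0],[20,-32,0,0,0,0],[20,-32,0,0,0,0],[20,-32,0,0,0,0],[20,-32,0,0,0,0],[20,-32,0,0,0,0],[20,-32,0,0,0,0],[20,-32,0,0,0,0],[20,-32,0,0,0,0],[20,-32,0,0,0,0]]]'
python3 -m creep '[[[20,-32,0,0,0,0],[20,-32,0,0,0,0],[20,-32,0,0,0,0],[20,-32,0,0,0,0],[20,-32,0,0,0,0],[20,-32,0,0,0,0],[20,-32,0,0,0,0],[0,0,0,0,0,0],[0,0,0,0,0,0]]]'
```

```text
clock: 1.15
tcp_pos: [0.2335, -0.5742, 0.3709]
orientation: [-0.012, 0.997, 0.078, -0.002]
ft_force: [-0.4, 0.2, -0.2]
opening: 0.0856
clock: 2.15
tcp_pos: [0.4142, -0.1483, 0.3762]
orientation: [-0.01, 0.997, 0.07, -0.002]
ft_force: [1.3, -0.0, 0.4]
opening: 0.0859
clock: 2.9
tcp_pos: [0.5238, 0.1147, 0.3788]
orientation: [-0.011, 0.997, 0.075, -0.003]
ft_force: [0.1, -0.7, -0.3]
opening: 0.0853
```

Run:
```python
from h import *
C=cal("wrist"); im=vision.grab_frame("wrist"); cv2.imwrite("pics/w1.png",im); np.save("w1.npy",C[1])
T=cal("top"); g=lambda p:np.array(p)/4+[100,160]
m=onz(T,[g([38,102]),g([722,46])],.225);r=onz(T,[g([90,450]),g([684,408])],.085)
bt=onz(T,[g(p) for p in ([90,202],[215,192],[247,186],[372,178],[405,172],[530,164],[561,158],[686,152])],.22)
print(m,r,bt.round(4))
for q in (m,r,bt): print(proj(C,q).round(0).tolist())
```

```text
[[ 0.64269003  0.3439133   0.225     ]
 [ 0.67924316 -0.03908527  0.225     ]] [[ 0.46127851  0.35039212  0.085     ]
 [ 0.4914636  -0.01006819  0.085     ]] [[ 0.5869  0.3126  0.22  ]
 [ 0.5934  0.2429  0.22  ]
 [ 0.597   0.2251  0.22  ]
 [ 0.6024  0.1553  0.22  ]
 [ 0.606   0.137   0.22  ]
 [ 0.6114  0.0671  0.22  ]
 [ 0.615   0.0499  0.22  ]
 [ 0.6193 -0.02    0.22  ]]
[[498.0, -9.0], [445.0, 384.0]]
[[300.0, -6.0], [283.0, 284.0]]
[[433.0, 5.0], [430.0, 84.0], [431.0, 105.0], [422.0, 188.0], [421.0, 210.0], [410.0, 285.0], [409.0, 302.0], [396.0, 363.0]]
```

View pics/w1.png

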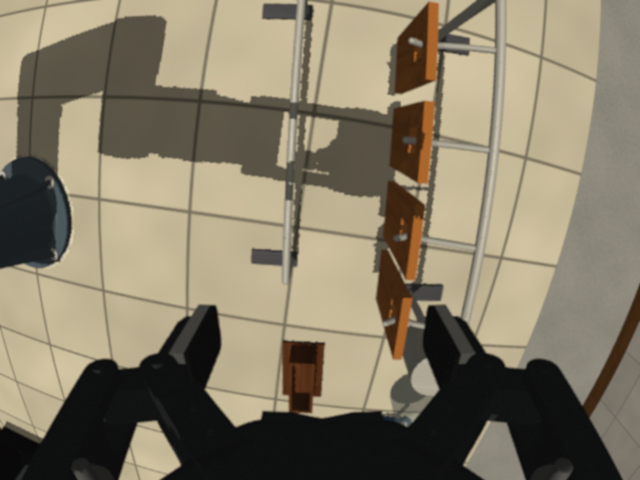

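The wrist view shows all four boards (right edges at x≈400-438), the rail at x≈285-303, the rack bar at x≈470-500 and the box at (303,375). The points projected from the top view land within about 4 px of these.

Run:
```python
from h import *
K=np.array(vision.get_calibration("wrist")["intrinsics"]); C=(K,np.load("w1.npy"),True)
im=cv2.imread("pics/w1.png"); hsv=cv2.cvtColor(im,cv2.COLOR_BGR2HSV)
print("rail",onz(C,[[301.5,40],[292,150],[286.5,270]],.085).round(4).tolist())
print("bar",onz(C,[[500,30],[492,150],[479,250],[466,310]],.225).round(4).tolist())
m=((hsv[...,0]<20)&(hsv[...,1]>120)).astype(np.uint8)*255; m[:, :370]=0; m[:, 445:]=0; m[365:]=0
n,l,s,c=cv2.connectedComponentsWithStats(m)
for i in range(1,n):
    if s[i,4]<300: continue
    cs,_=cv2.findContours((l==i).astype(np.uint8),cv2.RETR_EXTERNAL,cv2.CHAIN_APPROX_SIMPLE)
    p=cv2.approxPolyDP(cs[0],3,True)[:,0]; print(p.tolist(), onz(C,p,.22)[:,:2].round(3).tolist())
```

```text
rail [[0.4724, 0.2915, 0.085], [0.4809, 0.1597, 0.085], [0.4937, 0.0096, 0.085]]
bar [[0.6476, 0.3065, 0.225], [0.6571, 0.2001, 0.225], [0.6671, 0.111, 0.225], [0.6722, 0.0506, 0.225]]
[[437, 3], [429, 2], [399, 37], [397, 92], [436, 78]] [[0.59, 0.316], [0.583, 0.315], [0.562, 0.277], [0.567, 0.23], [0.598, 0.249]]
[[394, 109], [390, 165], [419, 183], [428, 180], [434, 102]] [[0.567, 0.216], [0.572, 0.17], [0.599, 0.159], [0.606, 0.163], [0.599, 0.229]]
[[389, 181], [383, 235], [406, 279], [415, 279], [423, 205]] [[0.573, 0.156], [0.577, 0.11], [0.607, 0.073], [0.615, 0.074], [0.607, 0.141]]
[[382, 250], [377, 300], [383, 319], [396, 317], [396, 322], [385, 328], [393, 358], [400, 358], [412, 298], [388, 253]] [[0.579, 0.096], [0.585, 0.048], [0.594, 0.03], [0.606, 0.033], [0.608, 0.028], [0.599, 0.02], [0.615, -0.014], [0.622, -0.013], [0.617, 0.055], [0.585, 0.094]]
```

```bash
cat >> h.py <<'E'
def tool(yaw,tilt):  # tilt>0: tool top leans to -x side of yaw frame
    return Rot.from_euler('z',yaw)*Rot.from_euler('y',-tilt)*Rot.from_euler('x',np.pi)
def delta(pos,R,label=""):
    s=robot.state(); q=s["orientation"]; R0=Rot.from_quat(np.r_[q[1:],q[0]])
    print(label,"shift mm",(R0.inv().apply(np.array(pos)-s["tcp_pos"])*1e3).round(1),"rot",(R0.inv()*R).as_rotvec().round(3),
      "| after-rot shift",(R.inv().apply(np.array(pos)-s["tcp_pos"])*1e3).round(1))
HANG=[(.5876,.280),(.5966,.193),(.6053,.1048),(.6137,.018)]
LEANY=[.298,.214,.130,.046]
def grasp(i,z=.192):
    y=.096; return np.array([*HANG[i],z])+.024*np.array([-np.sin(y),np.cos(y),0]), tool(y,0)
def place(i,th=.3,gap=.002,h=.002):
    y=.08; R=Rot.from_euler('z',y)*Rot.from_euler('y',-th)
    d=(.005+gap+.085*np.sin(th))/np.cos(th); rail=np.array([.479-.08*(LEANY[i]-.16),LEANY[i],0])
    e=rail+d*np.array([np.cos(y),np.sin(y),0])+[0,0,h]
    return e+R.apply([.0045,.024,.070+.042]), tool(y,th)
E
python3 - <<'E'
from h import *
delta(*grasp(0,.26),"above"); print(grasp(0),place(0)[0])
E
```

```text
above shift mm [  89.5 -175.2  122.7] rot [-0.024  0.004  0.053] | after-rot shift [  79.5 -182.6  118.8]
(array([0.58529954, 0.30388949, 0.192     ]), Rotation.from_matrix(array([[ 9.95395538e-01,  9.58526119e-02,  1.17385594e-17],
                            [ 9.58526119e-02, -9.95395538e-01, -1.21900796e-16],
                            [ 0.00000000e+00,  1.22464680e-16, -1.00000000e+00]]))) [0.47084822 0.32230856 0.11032753]
```

```bash
python3 -m creep '[[[0,0,0,-0.024,0.004,0.053],[13,-30,0,0,0,0],[13,-30,0,0,0,0],[13,-30,0,0,0,0],[13,-30,0,0,0,0],[13,-30,0,0,0,0],[13,-30,20,0,0,0],[0,0,30,0,0,0],[0,0,30,0,0,0],[0,0,30,0,0,0],[0,0,0,0,0,0],[0,0,0,0,0,0]]]' 0.5 60
python3 -c "
from h import *
delta(*grasp(0,.26),'above')"
```

```text
clock: 3.95
tcp_pos: [0.5898, 0.2891, 0.2653]
orientation: [0.003, 0.999, 0.034, 0.0]
ft_force: [-0.2, -0.2, 0.8]
opening: 0.0423
above shift mm [ -3.5 -15.1   5.2] rot [ 0.006 -0.001 -0.028] | after-rot shift [ -3.  -15.1   5.3]
```

```bash
python3 -m creep '[[[-3,-16,5,0.006,-0.001,-0.028],[0,0,0,0,0,0],[0,0,0,0,0,0]]]'
python3 -c "
from h import *
delta(*grasp(0,.192),'grasp')
C=cal('wrist'); im=vision.grab_frame('wrist')
y=.096
for dx,dy in ((-4.5,-35),(4.5,-35),(4.5,35),(-4.5,35)):
    P=np.array([*HANG[0],.22])+Rot.from_euler('z',y).apply([dx/1e3,dy/1e3,0]); cv2.circle(im,tuple(int(v) for v in proj(C,P)[0]),2,(255,0,0),-1)
cv2.imwrite('pics/w2.png',im)"
```

```text
clock: 4.2
tcp_pos: [0.5876, 0.3034, 0.2639]
orientation: [-0.001, 0.999, 0.047, 0.002]
ft_force: [0.3, 0.7, -0.4]
opening: 0.0424
grasp shift mm [-2.6 -0.6 71.9] rot [-0.001 -0.004 -0.002] | after-rot shift [-2.3 -0.7 71.9]
```

View pics/w2.png

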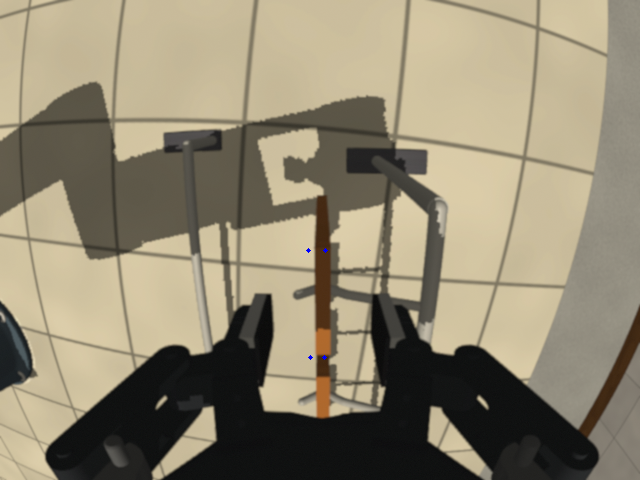

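The board's top edge sits at image x≈317-330, against the predicted dots at 309-325. The boards are therefore about 3 mm further in +x, and the hook at (330,292) puts them a few mm further in +y. I'll apply that shift.

```bash
cat >> h.py <<'E'
HANG=[(x+.003,y+.003) for x,y in HANG]
_pl=place
def place(i,**k):
    p,R=_pl(i,**k); return p+[.002,0,0],R
E
python3 -m creep '[[[1,-4,30,0,-0.004,0],[0,0,32,0,0,0],[0,0,9,0,0,0],[0,0,0,0,0,0]]]'
python3 -c "
from h import *
delta(*grasp(0,.192),'grasp')"
```

```text
clock: 4.58
tcp_pos: [0.594, 0.3098, 0.2008]
orientation: [-0.003, 0.999, 0.047, 0.009]
ft_force: [0.1, -0.3, 0.3]
opening: 0.043
grasp shift mm [-6.1  2.4  8.7] rot [-0.006 -0.018 -0.001] | after-rot shift [-5.9  2.3  8.8]
```

```bash
python3 -m creep '[[[-6,2,8,-0.006,-0.018,0],[0,0,0,0,0,0]]]'
python3 -m creep '[[[0,0,0,0,0,0],[0,0,0,0,0,0],[0,0,0,0,0,0],[0,0,0,0,0,0],[0,0,0,0,0,0],[0,0,0,0,0,0]]]' 0 60
python3 -c "
from h import *
delta(*grasp(0,.192),'grasp')"
```

```text
clock: 4.75
tcp_pos: [0.5889, 0.3073, 0.1945]
orientation: [0.0, 0.999, 0.047, 0.001]
ft_force: [-0.2, -0.2, 0.3]
opening: 0.0426
clock: 5.25
tcp_pos: [0.5902, 0.3079, 0.1998]
orientation: [-0.001, 0.999, 0.047, 0.004]
ft_force: [0.3, -0.1, -1.3]
opening: 0.0078
grasp shift mm [-2.   0.8  7.7] rot [-0.001 -0.007 -0.002] | after-rot shift [-2.   0.8  7.8]
```

```bash
python3 -m creep '[[[0,0,1,0,0,0],[0,0,1,0,0,0],[-2,1,5,0,-0.006,0],[0,0,3,0,0,0],[0,0,1,0,0,0]]]' 0.4 60
python3 -m creep '[[[0,0,1,0,0,0],[0,0,1,0,0,0],[0,0,1,0,0,0],[0,0,1,0,0,0],[0,0,1,0,0,0]]]' 0 60
python3 -c "
from h import *
delta(*grasp(0,.192),'grasp')"
```

```text
clock: 5.67
tcp_pos: [0.5897, 0.3068, 0.1889]
orientation: [-0.001, 0.999, 0.047, 0.002]
ft_force: [0.8, 0.0, 0.1]
opening: 0.034
clock: 6.08
tcp_pos: [0.5883, 0.3064, 0.1851]
orientation: [-0.0, 0.999, 0.047, 0.001]
ft_force: [-2.0, -0.1, 5.7]
opening: 0.0083
grasp shift mm [ 0.1 -0.5 -6.9] rot [-0.    -0.001 -0.002] | after-rot shift [ 0.1 -0.5 -6.9]
```

```bash
python3 -m creep '[[[0,0,-8,0,0,0],[0,0,-6,0,0,0],[0,0,0,0,0,0]]]'
python3 -c "
from h import *
delta(*grasp(0,.185+.013),'lift')"
```

```text
clock: 6.33
tcp_pos: [0.5884, 0.3065, 0.2]
orientation: [-0.0, 0.999, 0.047, 0.001]
ft_force: [0.4, 0.1, -0.8]
opening: 0.008
lift shift mm [-0.1 -0.4  2. ] rot [-0.001 -0.002 -0.001] | after-rot shift [-0.1 -0.4  2. ]
```

```bash
python3 -m creep '[[[-8,0,1,0,0,0],[-10,0,0,0,0,0],[-10,0,0,0,0,0],[-12,0,0,0,0,0],[-14,0,0,0,0,0],[0,0,0,0,0,0]]]'
cat >> h.py <<'E'
def place2(i,dt,**k):  # dt: TCP height above board centre along board
    p,R=place(i,**k); return p+R.apply([0,0,.042-dt]),R
E
python3 -c "
from h import *
p,R=place2(0,.035,h=.03); delta(p,R,'above'); print(p)"
```

```text
clock: 6.83
tcp_pos: [0.5282, 0.3003, 0.1974]
orientation: [0.0, 0.999, 0.047, -0.001]
ft_force: [-0.6, -0.6, -0.9]
opening: 0.0083
above shift mm [-50.8 -27.1  65.9] rot [-0.002  0.302  0.014] | after-rot shift [-68.5 -26.3  47.7]
[0.47491025 0.32247387 0.13164017]
```

```bash
python3 -m creep '[[[0,-9,0,0,0.1,0.005],[0,-9,0,0,0.1,0.005],[0,-9,0,0,0.1,0.004],[-20,0,10,0,0,0],[-20,0,10,0,0,0],[-15,0,10,0,0,0],[0,0,0,0,0,0]]]'
python3 -c "
from h import *
delta(*place2(0,.035,h=.004),'place')"
```

```text
clock: 7.42
tcp_pos: [0.4812, 0.325, 0.1521]
orientation: [-0.009, 0.987, 0.039, 0.158]
ft_force: [-1.1, -0.8, -1.1]
opening: 0.0082
place shift mm [-20.6   2.2  42.1] rot [-0.005 -0.017 -0.001] | after-rot shift [-19.9   2.   42.4]
```

```bash
python3 -m creep '[[[-4,2,14,-0.005,-0.017,0],[-6,0,14,0,0,0],[-6,0,10,0,0,0],[0,0,0,0,0,0]]]'
python3 -c "
from h import *
delta(*place2(0,.035,h=.002),'place')"
```

```text
clock: 7.75
tcp_pos: [0.4809, 0.3244, 0.1122]
orientation: [-0.007, 0.988, 0.04, 0.152]
ft_force: [-0.4, -0.3, -0.9]
opening: 0.0082
place shift mm [-8.4  1.4  6.4] rot [-0.003 -0.005  0.   ] | after-rot shift [-8.4  1.4  6.4]
```

```bash
python3 -m creep '[[[-6,1,3,-0.003,-0.005,0],[-3,0,2,0,0,0],[0,0,0,0,0,0]]]'
python3 -m creep '[[[0,0,2,0,0,0],[0,0,0,0,0,0]]]'
python3 -m creep '[[[0,0,2,0,0,0],[0,0,0,0,0,0]]]'
python3 -c "
from h import *
delta(*place2(0,.035,h=.002),'place')
a=vision.grab_frame('scene');b=vision.grab_frame('wrist')
cv2.imwrite('pics/p1.png',np.vstack([cv2.resize(a[160:310,330:530],(800,600))[::1][0:600:2,::2],b[140:440,120:520]]))"
```

```text
clock: 8.0
tcp_pos: [0.4769, 0.3236, 0.1062]
orientation: [-0.007, 0.988, 0.039, 0.152]
ft_force: [0.0, -0.1, -0.8]
opening: 0.0083
clock: 8.17
tcp_pos: [0.4785, 0.324, 0.1054]
orientation: [-0.007, 0.987, 0.039, 0.153]
ft_force: [0.9, 0.2, -1.0]
opening: 0.0084
clock: 8.33
tcp_pos: [0.48, 0.3245, 0.1044]
orientation: [-0.007, 0.987, 0.039, 0.154]
ft_force: [-0.1, 0.5, -0.7]
opening: 0.008
place shift mm [-5.2  1.6 -0.9] rot [-0.002 -0.009 -0.002] | after-rot shift [-5.3  1.6 -0.8]
```

View pics/p1.png

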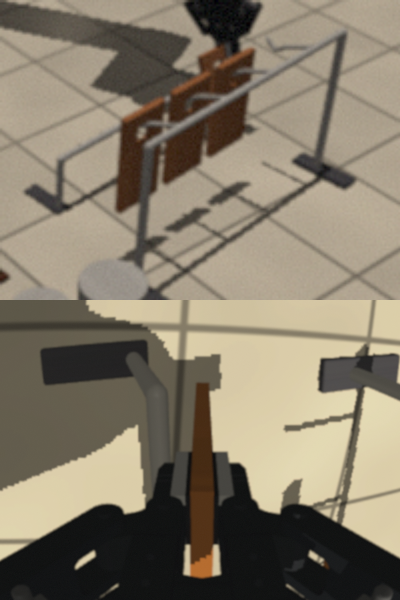

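The board is gripped, off its hook and beside the rail (wrist view: board x≈200, rail x≈155-170). It isn't on the ledge yet.

```bash
python3 -m creep '[[[-4,1,1,-0.002,-0.01,-0.002],[-1,0,3,0,0,0],[0,0,2,0,0,0]]]'
python3 -m creep '[[[-1,0,2,0,0,0],[0,0,2,0,0,0]]]'
python3 -m creep '[[[-1,0,2,0,0,0],[0,0,1,0,0,0]]]'
python3 -c "
from h import *
delta(*place2(0,.035,h=.0),'place')"
```

```text
clock: 8.68
tcp_pos: [0.4785, 0.3249, 0.1028]
orientation: [-0.008, 0.987, 0.04, 0.153]
ft_force: [-3.2, 1.2, 4.8]
opening: 0.008
clock: 8.85
tcp_pos: [0.4793, 0.3259, 0.1027]
orientation: [-0.009, 0.987, 0.04, 0.155]
ft_force: [-8.2, -2.0, 17.1]
opening: 0.0081
clock: 9.02
tcp_pos: [0.4786, 0.3257, 0.1028]
orientation: [-0.009, 0.987, 0.041, 0.156]
ft_force: [-0.6, -1.8, 0.4]
opening: 0.0082
place shift mm [-4.1  2.9 -0.1] rot [-0.005 -0.015  0.003] | after-rot shift [-4.1  2.9 -0. ]
```

```bash
python3 -m creep '[[[0,0,0,0,0,0],[0,0,0,0,0,0],[0,0,0,0,0,0],[0,0,0,0,0,0]]]' 0.35 60
python3 -m creep '[[[0,0,-6,0,0,0],[0,0,-12,0,0,0],[0,0,-20,0,0,0],[0,0,-30,0,0,0],[0,0,-30,0,0,0],[0,0,-30,0,0,0],[0,0,0,0,0,0]]]'
python3 -c "
from h import *
delta(*grasp(1,.26),'above1')
cv2.imwrite('pics/p2.png',np.hstack([cv2.resize(vision.grab_frame('scene')[160:310,330:530],None,fx=2,fy=2),cv2.resize(vision.grab_frame('top')[160:310,100:300],None,fx=2,fy=2)]))"
```

```text
clock: 9.35
tcp_pos: [0.4784, 0.3258, 0.1035]
orientation: [-0.009, 0.987, 0.041, 0.157]
ft_force: [-0.2, 0.8, -0.4]
opening: 0.0301
clock: 9.93
tcp_pos: [0.4357, 0.3213, 0.2306]
orientation: [-0.009, 0.987, 0.041, 0.154]
ft_force: [1.0, 0.6, 0.1]
opening: 0.0298
above1 shift mm [154.3 114.6  17.9] rot [-0.002 -0.309 -0.012] | after-rot shift [151.1 116.5 -29.4]
```

View pics/p2.png

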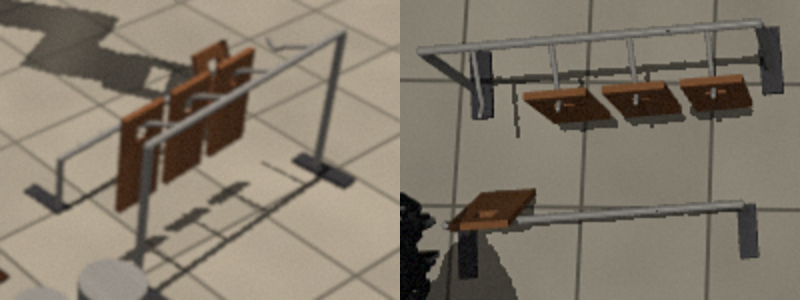

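Board 1 leans on the rail (top view (490,210) in the crop) and three boards remain on the hooks. On to board 2.

```bash
python3 -m creep '[[[0,0,-16,0,-0.103,-0.004],[0,0,-16,0,-0.103,-0.004],[0,0,-10,0,-0.103,-0.004],[24,19,0,0,0,0],[24,19,0,0,0,0],[24,19,0,0,0,0],[24,19,0,0,0,0],[24,19,0,0,0,0],[24,19,0,0,0,0],[0,0,0,0,0,0],[0,0,0,0,0,0]]]' 0.45
python3 -c "
from h import *
delta(*grasp(1,.26),'above1')"
```

```text
clock: 10.95
tcp_pos: [0.5787, 0.2123, 0.2489]
orientation: [0.003, 0.998, 0.05, -0.025]
ft_force: [-0.0, 0.3, -0.2]
opening: 0.0382
above1 shift mm [ 18.7  -5.6 -12.1] rot [0.003 0.05  0.005] | after-rot shift [ 19.2  -5.8 -11.1]
```

```bash
python3 -m creep '[[[8,-3,-6,0.003,0.05,0.005],[10,-3,-3,0,0,0],[0,0,0,0,0,0],[0,0,0,0,0,0]]]'
python3 -c "
from h import *
delta(*grasp(1,.19),'grasp1')"
```

```text
clock: 11.28
tcp_pos: [0.593, 0.2196, 0.2514]
orientation: [0.001, 0.999, 0.047, -0.006]
ft_force: [-0.8, -0.5, 0.2]
opening: 0.0384
grasp1 shift mm [ 5.   0.  61.4] rot [ 0.001  0.011 -0.002] | after-rot shift [ 4.3  0.1 61.4]
```

```bash
python3 -m creep '[[[4,0,15,0,0.011,-0.002],[0,0,20,0,0,0],[0,0,16,0,0,0],[0,0,8,0,0,0],[0,0,0,0,0,0]]]'
python3 -c "
from h import *
delta(*grasp(1,.19),'grasp1')"
```

```text
clock: 11.7
tcp_pos: [0.5918, 0.2218, 0.1893]
orientation: [0.0, 0.999, 0.05, -0.002]
ft_force: [-0.1, 0.5, -0.2]
opening: 0.0385
grasp1 shift mm [ 5.3  2.5 -0.7] rot [0.001 0.005 0.005] | after-rot shift [ 5.3  2.4 -0.7]
```

```bash
python3 -m creep '[[[5,2,0,0,0.005,0.005],[0,0,0,0,0,0]]]'
python3 -m creep '[[[0,0,0,0,0,0],[0,0,0,0,0,0],[0,0,0,0,0,0],[0,0,0,0,0,0]]]' 0 60
python3 -c "
from h import *
delta(*grasp(1,.19),'grasp1')"
```

```text
clock: 11.87
tcp_pos: [0.5961, 0.2207, 0.1891]
orientation: [0.0, 0.999, 0.048, -0.001]
ft_force: [0.9, 0.2, 0.2]
opening: 0.0381
clock: 12.2
tcp_pos: [0.5973, 0.2209, 0.192]
orientation: [0.0, 0.999, 0.048, 0.001]
ft_force: [-0.3, -0.8, -1.0]
opening: 0.0081
grasp1 shift mm [-0.1  1.   2. ] rot [ 0.    -0.003 -0.   ] | after-rot shift [-0.1  1.   2. ]
```

```bash
python3 -m creep '[[[0,0,-7,0,0,0],[0,0,-5,0,0,0],[0,0,1,0,0,0]]]'
python3 -m creep '[[[-8,0,1,0,0,0],[-10,0,1,0,0,0],[-10,0,0,0,0,0],[-12,0,0,0,0,0],[-14,0,0,0,0,0],[0,0,0,0,0,0]]]'
python3 -c "
from h import *
p,R=place2(1,.040,h=.03); delta(p,R,'above'); print(p)"
```

```text
clock: 12.45
tcp_pos: [0.5977, 0.2209, 0.2047]
orientation: [0.0, 0.999, 0.048, 0.002]
ft_force: [0.3, 0.0, -0.9]
opening: 0.0077
clock: 12.95
tcp_pos: [0.5374, 0.2149, 0.2016]
orientation: [0.0, 0.999, 0.048, 0.001]
ft_force: [-0.9, -0.6, -0.5]
opening: 0.008
above shift mm [-54.8 -28.8  65.1] rot [-0.002  0.299  0.016] | after-rot shift [-72.  -27.9  46. ]
[0.48015737 0.23835579 0.13641685]
```

```bash
python3 -m creep '[[[0,-9,0,0,0.1,0.005],[0,-9,0,0,0.1,0.005],[0,-9,0,0,0.1,0.005],[-20,0,10,0,0,0],[-20,0,10,0,0,0],[-15,0,10,0,0,0],[0,0,0,0,0,0]]]'
python3 -c "
from h import *
delta(*place2(1,.040,h=.004),'place')"
```

```text
clock: 13.53
tcp_pos: [0.4906, 0.2394, 0.1567]
orientation: [-0.009, 0.986, 0.039, 0.16]
ft_force: [-1.0, -0.4, -1.2]
opening: 0.0082
place shift mm [-24.5   0.4  40.6] rot [-0.004 -0.021 -0.001] | after-rot shift [-23.7   0.2  41.2]
```

```bash
python3 -m creep '[[[-6,0,14,-0.004,-0.021,0],[-10,0,14,0,0,0],[-8,0,9,0,0,0],[0,0,0,0,0,0]]]'
python3 -c "
from h import *
delta(*place2(1,.040,h=.0),'place')"
```

```text
clock: 13.87
tcp_pos: [0.483, 0.2398, 0.1157]
orientation: [-0.007, 0.987, 0.039, 0.153]
ft_force: [0.4, -1.0, -1.1]
opening: 0.008
place shift mm [-5.6  1.2  8. ] rot [-0.002 -0.007 -0.   ] | after-rot shift [-5.6  1.2  8. ]
```

```bash
python3 -m creep '[[[-4,1,4,-0.002,-0.007,0],[-2,0,2,0,0,0],[-1,0,2,0,0,0]]]'
python3 -m creep '[[[-1,0,2,0,0,0],[0,0,1,0,0,0]]]'
python3 -m creep '[[[-1,0,2,0,0,0],[0,0,1,0,0,0]]]'
python3 -c "
from h import *
delta(*place2(1,.040,h=.0),'place')"
```

```text
clock: 14.12
tcp_pos: [0.4831, 0.2391, 0.1078]
orientation: [-0.006, 0.988, 0.039, 0.152]
ft_force: [-2.0, 1.3, 5.3]
opening: 0.008
clock: 14.28
tcp_pos: [0.4835, 0.2399, 0.1078]
orientation: [-0.007, 0.987, 0.039, 0.155]
ft_force: [-0.4, -0.2, -0.7]
opening: 0.008
clock: 14.45
tcp_pos: [0.4845, 0.2405, 0.1075]
orientation: [-0.008, 0.987, 0.039, 0.157]
ft_force: [-2.4, -2.3, 1.0]
opening: 0.0082
place shift mm [-4.6  1.8 -0.3] rot [-0.002 -0.015 -0.001] | after-rot shift [-4.6  1.8 -0.2]
```

On the ledge. I'll release it, withdraw and go to board 3.

```bash
python3 -m creep '[[[0,0,0,0,0,0],[0,0,0,0,0,0],[0,0,0,0,0,0],[0,0,0,0,0,0]]]' 0.35 60
python3 -m creep '[[[0,0,-6,0,0,0],[0,0,-12,0,0,0],[0,0,-20,0,0,0],[0,0,-30,0,0,0],[0,0,-30,0,0,0],[0,0,-30,0,0,0],[0,0,-16,0,-0.103,-0.004],[0,0,-16,0,-0.103,-0.004],[0,0,-10,0,-0.103,-0.004],[0,0,0,0,0,0]]]' 0.45
python3 -c "
from h import *
delta(*grasp(2,.26),'above2')"
```

```text
clock: 14.78
tcp_pos: [0.4869, 0.2411, 0.1094]
orientation: [-0.008, 0.986, 0.039, 0.16]
ft_force: [-0.2, -0.3, -0.4]
opening: 0.0299
clock: 15.62
tcp_pos: [0.4307, 0.236, 0.2798]
orientation: [-0.002, 0.999, 0.047, -0.002]
ft_force: [1.8, 0.3, 0.4]
opening: 0.0387
above2 shift mm [164.7 120.5  18.7] rot [-0.004  0.004 -0.001] | after-rot shift [164.5 120.6  19.8]
```

```bash
python3 -m creep '[[[27,20,0,0,0.004,0],[27,20,0,0,0,0],[27,20,0,0,0,0],[27,20,0,0,0,0],[27,20,0,0,0,0],[27,20,0,0,0,0],[0,0,0,0,0,0],[0,0,0,0,0,0]]]'
python3 -c "
from h import *
delta(*grasp(2,.26),'above2')"
```

```text
clock: 16.28
tcp_pos: [0.605, 0.1276, 0.273]
orientation: [-0.001, 0.999, 0.048, 0.005]
ft_force: [-1.1, 0.2, -0.3]
opening: 0.0386
above2 shift mm [ 1.2 -3.9 13. ] rot [-0.002 -0.009  0.001] | after-rot shift [ 1.3 -3.9 13. ]
```

```bash
python3 -m creep '[[[1,-4,13,-0.002,-0.009,0.001],[0,0,10,0,0,0],[0,0,0,0,0,0]]]'
python3 -m creep '[[[0,0,20,0,0,0],[0,0,20,0,0,0],[0,0,10,0,0,0],[0,0,5,0,0,0],[0,0,0,0,0,0]]]'
python3 -c "
from h import *
delta(*grasp(2,.19),'grasp2')"
```

```text
clock: 16.53
tcp_pos: [0.6025, 0.1328, 0.246]
orientation: [0.0, 0.999, 0.048, -0.001]
ft_force: [-0.3, 0.3, -0.4]
opening: 0.0384
clock: 16.95
tcp_pos: [0.5967, 0.1373, 0.1871]
orientation: [0.0, 0.999, 0.051, -0.003]
ft_force: [-0.5, 0.4, -1.0]
opening: 0.0385
grasp2 shift mm [ 8.7  6.5 -2.9] rot [0.    0.007 0.006] | after-rot shift [ 8.8  6.5 -2.9]
```

```bash
python3 -m creep '[[[8,6,-2,0,0.007,0.006],[1,1,0,0,0,0],[0,0,0,0,0,0]]]'
python3 -m creep '[[[0,0,0,0,0,0],[0,0,0,0,0,0],[0,0,0,0,0,0],[0,0,0,0,0,0]]]' 0 60
python3 -c "
from h import *
delta(*grasp(2,.19),'grasp2')"
```

```text
clock: 17.2
tcp_pos: [0.6075, 0.1316, 0.1908]
orientation: [0.0, 0.999, 0.049, 0.002]
ft_force: [0.4, 0.0, -0.2]
opening: 0.0384
clock: 17.53
tcp_pos: [0.6069, 0.1309, 0.1934]
orientation: [0.0, 0.999, 0.048, 0.001]
ft_force: [-0.4, 0.3, 0.2]
opening: 0.0077
grasp2 shift mm [-0.8 -0.9  3.4] rot [ 0.001 -0.002 -0.   ] | after-rot shift [-0.8 -0.9  3.4]
```

```bash
python3 -m creep '[[[0,0,-7,0,0,0],[0,0,-6,0,0,0],[0,0,1,0,0,0]]]'
python3 -m creep '[[[-8,0,1,0,0,0],[-10,0,1,0,0,0],[-10,0,0,0,0,0],[-12,0,0,0,0,0],[-14,0,0,0,0,0],[0,0,0,0,0,0]]]'
python3 -c "
from h import *
p,R=place2(2,.042,h=.03); delta(p,R,'above'); print(p)"
```

```text
clock: 17.78
tcp_pos: [0.6075, 0.1309, 0.2068]
orientation: [0.0, 0.999, 0.048, 0.002]
ft_force: [1.1, 0.4, -0.5]
opening: 0.0078
clock: 18.28
tcp_pos: [0.5481, 0.1254, 0.2036]
orientation: [0.0, 0.999, 0.048, 0.002]
ft_force: [-0.5, 0.6, -0.7]
opening: 0.008
above shift mm [-59.  -34.7  65.1] rot [-0.002  0.297  0.016] | after-rot shift [-76.  -33.7  44.9]
[0.48628822 0.15430856 0.13832753]
```

```bash
python3 -m creep '[[[0,-11,0,0,0.1,0.005],[0,-11,0,0,0.1,0.005],[0,-11,0,0,0.1,0.005],[-22,0,10,0,0,0],[-22,0,10,0,0,0],[-20,0,10,0,0,0],[0,0,0,0,0,0]]]'
python3 -c "
from h import *
delta(*place2(2,.042,h=.004),'place')"
```

```text
clock: 18.87
tcp_pos: [0.493, 0.1552, 0.1558]
orientation: [-0.008, 0.986, 0.039, 0.162]
ft_force: [-1.8, 0.5, -1.2]
opening: 0.0079
place shift mm [-20.3   0.4  39. ] rot [-0.002 -0.025 -0.001] | after-rot shift [-19.3   0.3  39.5]
```

```bash
python3 -m creep '[[[-6,0,14,-0.002,-0.025,0],[-8,0,14,0,0,0],[-7,0,9,0,0,0],[0,0,0,0,0,0]]]'
python3 -c "
from h import *
delta(*place2(2,.042,h=.0),'place')"
```

```text
clock: 19.2
tcp_pos: [0.4896, 0.1551, 0.1157]
orientation: [-0.006, 0.987, 0.039, 0.153]
ft_force: [0.5, -0.2, -2.0]
opening: 0.0077
place shift mm [-5.4  0.5  6.1] rot [-0.    -0.008 -0.001] | after-rot shift [-5.4  0.5  6.1]
```

```bash
python3 -m creep '[[[-4,1,3,0,-0.008,0],[-2,0,2,0,0,0],[-1,0,2,0,0,0]]]'
python3 -m creep '[[[-1,0,2,0,0,0],[0,0,1,0,0,0]]]'
python3 -m creep '[[[-1,0,2,0,0,0],[0,0,1,0,0,0]]]'
python3 -c "
from h import *
delta(*place2(2,.042,h=.0),'place')"
```

```text
clock: 19.45
tcp_pos: [0.4899, 0.1539, 0.1091]
orientation: [-0.006, 0.987, 0.039, 0.153]
ft_force: [-9.1, 1.8, 26.5]
opening: 0.008
clock: 19.62
tcp_pos: [0.49, 0.1543, 0.1094]
orientation: [-0.007, 0.987, 0.039, 0.155]
ft_force: [-0.1, -0.1, -0.1]
opening: 0.0084
clock: 19.78
tcp_pos: [0.491, 0.1546, 0.109]
orientation: [-0.007, 0.987, 0.039, 0.157]
ft_force: [-4.3, 0.1, 6.5]
opening: 0.0079
place shift mm [-4.7 -0.1 -0.8] rot [-0.001 -0.017 -0.001] | after-rot shift [-4.7 -0.1 -0.7]
```

```bash
python3 -m creep '[[[0,0,0,0,0,0],[0,0,0,0,0,0],[0,0,0,0,0,0],[0,0,0,0,0,0]]]' 0.35 60
python3 -m creep '[[[0,0,-6,0,0,0],[0,0,-12,0,0,0],[0,0,-20,0,0,0],[0,0,-30,0,0,0],[0,0,-30,0,0,0],[0,0,-30,0,0,0],[0,0,-16,0,-0.106,-0.004],[0,0,-16,0,-0.106,-0.004],[0,0,-10,0,-0.106,-0.004],[0,0,0,0,0,0]]]' 0.45
python3 -m creep '[[[27,20,0,0,0,0],[27,20,0,0,0,0],[27,20,0,0,0,0],[27,20,0,0,0,0],[27,20,0,0,0,0],[27,20,0,0,0,0],[0,0,0,0,0,0],[0,0,0,0,0,0]]]'
python3 -c "
from h import *
delta(*grasp(3,.26),'above3')"
```

```text
clock: 20.12
tcp_pos: [0.4936, 0.1547, 0.1108]
orientation: [-0.007, 0.986, 0.039, 0.16]
ft_force: [-1.0, 0.1, 0.2]
opening: 0.0298
clock: 20.95
tcp_pos: [0.438, 0.1499, 0.2791]
orientation: [0.0, 0.999, 0.045, 0.001]
ft_force: [1.1, 1.4, 0.0]
opening: 0.0381
clock: 21.62
tcp_pos: [0.6113, 0.0415, 0.2723]
orientation: [0.001, 0.999, 0.047, 0.005]
ft_force: [0.1, 0.7, -0.3]
opening: 0.0384
above3 shift mm [ 3.3 -3.1 12.3] rot [ 0.002 -0.01  -0.003] | after-rot shift [ 3.4 -3.1 12.3]
```

```bash
python3 -m creep '[[[3,-3,13,0.002,-0.01,-0.003],[1,0,10,0,0,0],[0,0,0,0,0,0]]]'
python3 -m creep '[[[2,1,20,0,0,0],[2,1,20,0,0,0],[1,1,10,0,0,0],[0,0,4,0,0,0],[0,0,0,0,0,0]]]'
python3 -c "
from h import *
delta(*grasp(3,.19),'grasp3')"
```

```text
clock: 21.87
tcp_pos: [0.6121, 0.046, 0.2453]
orientation: [-0.001, 0.999, 0.048, -0.002]
ft_force: [-1.0, 0.2, -0.4]
opening: 0.0381
clock: 22.28
tcp_pos: [0.6123, 0.048, 0.1875]
orientation: [-0.001, 0.999, 0.051, -0.004]
ft_force: [-0.9, 0.2, 0.4]
opening: 0.038
grasp3 shift mm [ 1.7  3.3 -2.5] rot [-0.003  0.007  0.006] | after-rot shift [ 1.8  3.3 -2.5]
```

```bash
python3 -m creep '[[[2,3,-1,0,0.007,0.006],[0,0,0,0,0,0],[0,0,0,0,0,0]]]'
python3 -m creep '[[[0,0,0,0,0,0],[0,0,0,0,0,0],[0,0,0,0,0,0],[0,0,0,0,0,0]]]' 0 60
python3 -c "
from h import *
delta(*grasp(3,.19),'grasp3')"
```

```text
clock: 22.53
tcp_pos: [0.6149, 0.0458, 0.1901]
orientation: [-0.001, 0.999, 0.048, 0.001]
ft_force: [0.3, -0.1, 0.2]
opening: 0.0384
clock: 22.87
tcp_pos: [0.6148, 0.0454, 0.1928]
orientation: [-0.001, 0.999, 0.048, 0.002]
ft_force: [-0.4, -0.5, -0.7]
opening: 0.0078
grasp3 shift mm [-0.5  0.5  2.8] rot [-0.002 -0.004  0.   ] | after-rot shift [-0.5  0.5  2.8]
```

```bash
python3 -m creep '[[[0,0,-7,0,0,0],[0,0,-6,0,0,0],[0,0,1,0,0,0]]]'
python3 -m creep '[[[-8,0,1,0,0,0],[-10,0,1,0,0,0],[-10,0,0,0,0,0],[-12,0,0,0,0,0],[-14,0,0,0,0,0],[0,0,0,0,0,0]]]'
python3 -m creep '[[[0,-12,0,0,0.1,0.005],[0,-12,0,0,0.1,0.005],[0,-11,0,0,0.1,0.005],[-22,0,10,0,0,0],[-22,0,10,0,0,0],[-20,0,10,0,0,0],[0,0,0,0,0,0]]]'
python3 -c "
from h import *
p,R=place2(3,.042,h=.004); delta(p,R,'place'); print(p)"
```

```text
clock: 23.12
tcp_pos: [0.6153, 0.0454, 0.206]
orientation: [-0.001, 0.999, 0.048, 0.003]
ft_force: [-0.0, 0.5, -1.0]
opening: 0.008
clock: 23.62
tcp_pos: [0.5557, 0.0401, 0.2026]
orientation: [-0.001, 0.999, 0.048, 0.002]
ft_force: [0.6, 0.0, -0.6]
opening: 0.0079
clock: 24.2
tcp_pos: [0.5001, 0.0716, 0.1549]
orientation: [-0.008, 0.986, 0.039, 0.161]
ft_force: [-0.6, -0.0, -1.0]
opening: 0.0081
place shift mm [-20.3   0.8  38.1] rot [-0.002 -0.025 -0.002] | after-rot shift [-19.4   0.7  38.5]
[0.49300822 0.07030856 0.11232753]
```

```bash
python3 -m creep '[[[-6,0,14,-0.002,-0.025,0],[-8,0,14,0,0,0],[-8,0,9,0,0,0],[0,0,0,0,0,0]]]'
python3 -m creep '[[[-4,1,3,0,-0.008,0],[-2,0,2,0,0,0],[-1,0,1,0,0,0]]]'
python3 -m creep '[[[-1,0,2,0,0,0],[0,0,1,0,0,0]]]'
python3 -c "
from h import *
delta(*place2(3,.042,h=.0),'place')"
```

```text
clock: 24.53
tcp_pos: [0.4956, 0.0703, 0.1144]
orientation: [-0.005, 0.987, 0.038, 0.153]
ft_force: [-0.5, -0.1, -0.4]
opening: 0.0079
clock: 24.78
tcp_pos: [0.4953, 0.0685, 0.1088]
orientation: [-0.005, 0.988, 0.038, 0.152]
ft_force: [-4.7, 2.7, 15.6]
opening: 0.0078
clock: 24.95
tcp_pos: [0.4959, 0.0691, 0.109]
orientation: [-0.005, 0.987, 0.038, 0.155]
ft_force: [0.9, 0.2, -2.3]
opening: 0.0082
place shift mm [-2.8 -1.4 -0.2] rot [ 0.003 -0.011 -0.002] | after-rot shift [-2.8 -1.4 -0.1]
```

```bash
python3 -m creep '[[[0,0,0,0,0,0],[0,0,0,0,0,0],[0,0,0,0,0,0],[0,0,0,0,0,0]]]' 0.35 60
python3 -m creep '[[[0,0,-6,0,0,0],[0,0,-12,0,0,0],[0,0,-20,0,0,0],[0,0,-30,0,0,0],[0,0,-30,0,0,0],[0,0,-30,0,0,0],[0,0,-16,0,-0.106,0.1],[0,0,-16,0,-0.106,0.1],[0,0,-10,0,-0.106,0.1],[0,0,0,0,0,0]]]' 0.6
python3 -m creep '[[[10,33,-3,0,0,0],[10,33,-3,0,0,0],[10,33,-3,0,0,0],[10,33,-3,0,0,0],[10,33,-3,0,0,0],[10,33,-3,0,0,0],[10,33,-3,0,0,0],[10,33,-3,0,0,0],[10,33,-3,0,0,0],[10,33,-3,0,0,0],[0,0,0,0,0,0],[0,0,0,0,0,0]]]'
python3 -c "
from h import *
C=cal('wrist');np.save('w3.npy',C[1]);cv2.imwrite('pics/w3.png',vision.grab_frame('wrist'))
cv2.imwrite('pics/t3.png',vision.grab_frame('top'));cv2.imwrite('pics/s3.png',vision.grab_frame('scene'))
delta([.47,-.33,.28],tool(-.22,0))"
```

```text
clock: 25.28
tcp_pos: [0.4995, 0.0687, 0.1121]
orientation: [-0.004, 0.987, 0.038, 0.159]
ft_force: [0.7, -0.1, -1.2]
opening: 0.0298
clock: 26.12
tcp_pos: [0.4436, 0.0637, 0.2834]
orientation: [-0.017, 0.995, -0.091, 0.019]
ft_force: [1.4, 0.7, 0.8]
opening: 0.0509
clock: 27.12
tcp_pos: [0.4785, -0.2904, 0.2952]
orientation: [-0.014, 0.997, -0.077, 0.022]
ft_force: [-0.5, 0.4, -0.1]
opening: 0.0511
 shift mm [-2.9 42.9 14.4] rot [-0.034 -0.04   0.068] | after-rot shift [ 0.6 42.5 15.9]
```

View pics/w3.png

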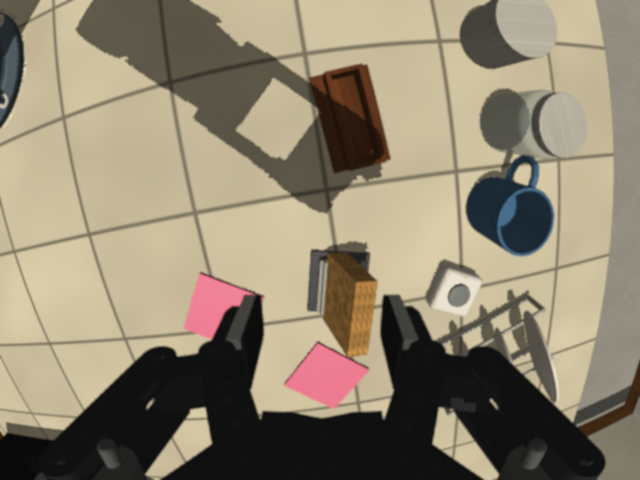

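View pics/t3.png

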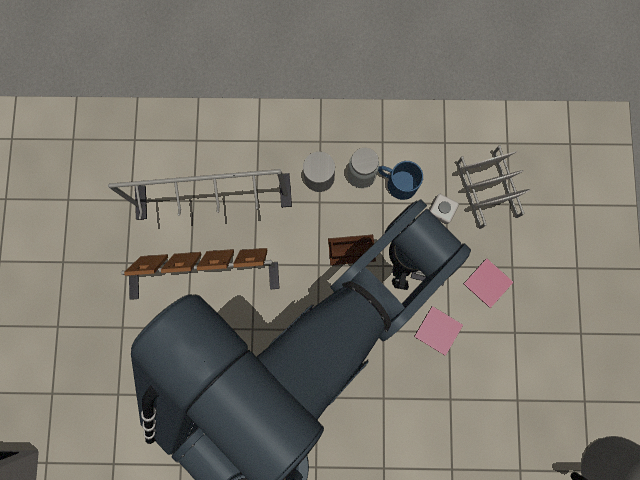

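All four boards lean on the rail (top view: 146, 182, 218 and 253, all at y≈260) and the hooks are empty. The wrist view shows the box at (350,118) and the pile's top face at roughly (358-376, 279)-(348-368, 356). I'll triangulate the pile.

```bash
cat >> h.py <<'E'
def tri(L):
    A=np.zeros((3,3));b=np.zeros(3);r=[]
    for C,p in L:
        o,v=ray(C,[p]); v=v[0]/np.linalg.norm(v[0]); M=np.eye(3)-np.outer(v,v); A+=M;b+=M@o
    X=np.linalg.solve(A,b); return X,[ (proj(C,X)[0]-p).round(1).tolist() for C,p in L]
E
python3 - <<'E'
from h import *
T,S=cal("top"),cal("scene"); K=np.array(vision.get_calibration("wrist")["intrinsics"]); W=(K,np.load("w3.npy"),True)
print(tri([(T,[421.6,247.8]),(S,[248,298]),(W,[376,279])]))
print(tri([(T,[458,256]),(S,[210,309]),(W,[368,355])]))
im=cv2.imread("pics/w3.png"); cv2.imwrite("pics/w3c.png",np.hstack([cv2.resize(im[235:365,300:400],None,fx=4,fy=4,interpolation=cv2.INTER_CUBIC),cv2.resize(im[55:185,300:400],None,fx=4,fy=4,interpolation=cv2.INTER_CUBIC)]))
E
```

```text
(array([ 0.53000065, -0.37008511,  0.09812175]), [[-1.5, -0.5], [-1.0, 0.2], [-0.1, 1.6]])
(array([ 0.51164947, -0.45816201,  0.09981004]), [[-1.0, -0.8], [-0.9, 0.1], [-0.9, 0.4]])
```

View pics/w3c.png

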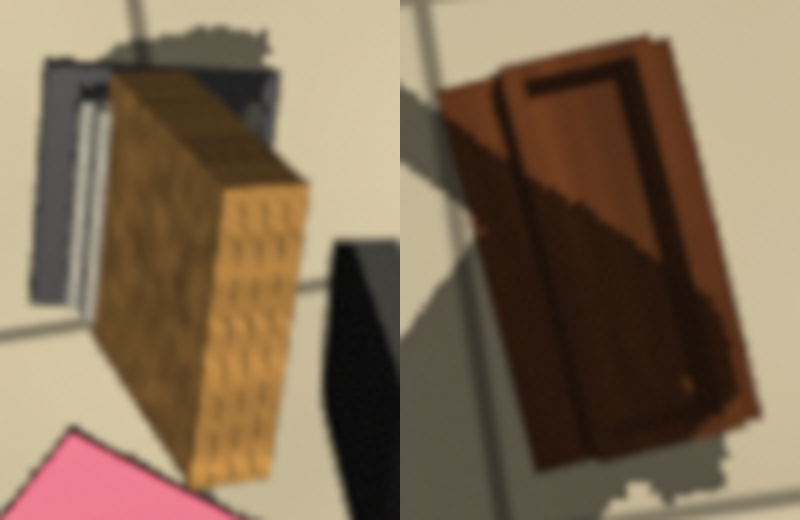

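```bash
cat >> h.py <<'E'
TOPC=np.array([.5094,-.4117,.102]); PY=-.205; PT=-.26
PZ=Rot.from_euler('z',PY).apply([np.sin(.26),0,np.cos(.26)])
def pile(depth): return TOPC-depth*PZ, tool(PY,PT)
E
python3 - <<'E'
from h import *
delta(*pile(-.042),"pre")
K=np.array(vision.get_calibration("wrist")["intrinsics"]); W=(K,np.load("w3.npy"),True)
R=Rot.from_euler('z',PY)*Rot.from_euler('y',.26)
print(proj(W,TOPC+R.apply([[-.012,.045,0],[.012,.045,0],[.012,-.045,0],[-.012,-.045,0]])).round(1).tolist(),"obs 355.5,282.5 376.7,281 367,354.5 348,356")
print("timer",onz(cal("top"),[[443,208]],.036))
E
```

```text
pre shift mm [ 53.5 122.8 151.7] rot [-0.027 -0.3    0.058] | after-rot shift [103.2 114.5 131.1]
[[354.0, 282.8], [375.9, 280.9], [366.9, 355.0], [346.7, 358.1]] obs 355.5,282.5 376.7,281 367,354.5 348,356
timer [[ 0.64113096 -0.43976489  0.036     ]]
```

```bash
python3 -m creep '[[[0,10,0,-0.009,-0.1,0.019],[0,10,0,-0.009,-0.1,0.019],[0,10,0,-0.009,-0.1,0.019],[17,20,5,0,0,0],[20,25,15,0,0,0],[20,25,25,0,0,0],[20,10,30,0,0,0],[20,0,30,0,0,0],[0,0,10,0,0,0],[0,0,0,0,0,0],[0,0,0,0,0,0]]]' 0.6 60
python3 -c "
from h import *
delta(*pile(-.042),'pre')"
```

```text
clock: 28.18
tcp_pos: [0.522, -0.3932, 0.1536]
orientation: [-0.012, 0.987, -0.088, -0.136]
ft_force: [0.8, 0.6, 0.7]
opening: 0.0512
pre shift mm [ 4.6 20.7 10.2] rot [0.007 0.013 0.025] | after-rot shift [ 5.  20.7 10.1]
```

```bash
python3 -m creep '[[[4,14,4,0.007,0.013,0.025],[0,8,5,0,0,0],[0,0,0,0,0,0],[0,0,0,0,0,0]]]'
python3 -c "
from h import *
delta(*pile(.038),'grasp')
C=cal('wrist'); im=vision.grab_frame('wrist'); np.save('w4.npy',C[1])
R=Rot.from_euler('z',PY)*Rot.from_euler('y',.26)
for p in proj(C,TOPC+R.apply([[-.012,.045,0],[.012,.045,0],[.012,-.045,0],[-.012,-.045,0]])): cv2.circle(im,tuple(int(round(v)) for v in p),2,(255,0,0),-1)
cv2.imwrite('pics/w4.png',im[120:470,160:480])"
```

```text
clock: 28.52
tcp_pos: [0.521, -0.4159, 0.1479]
orientation: [-0.011, 0.987, -0.101, -0.126]
ft_force: [0.0, 0.7, -0.2]
opening: 0.0507
grasp shift mm [-0.6 -2.1 85.5] rot [ 0.004 -0.007  0.001] | after-rot shift [-0.  -1.8 85.5]
```

View pics/w4.png

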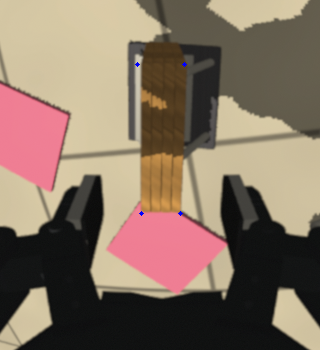

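The predicted top-face dots coincide with the cork pile's edges (141-184 in the crop), so this is the right pile. Descending.

```bash
python3 -m creep '[[[0,-2,18,0.004,-0.007,0],[0,0,18,0,0,0],[0,0,14,0,0,0],[0,0,0,0,0,0]]]'
python3 -c "
from h import *
delta(*pile(.038),'grasp')"
```

```text
clock: 28.9
tcp_pos: [0.5107, -0.4143, 0.104]
orientation: [-0.01, 0.987, -0.102, -0.124]
ft_force: [-0.5, 1.4, -0.9]
opening: 0.0513
grasp shift mm [-1.7 -2.5 40.4] rot [ 0.006 -0.01  -0.002] | after-rot shift [-1.3 -2.3 40.4]
```

```bash
python3 -m creep '[[[-1,-3,14,0.006,-0.01,-0.002],[0,0,14,0,0,0],[0,0,9,0,0,0],[0,0,0,0,0,0]]]'
python3 -c "
from h import *
delta(*pile(.038),'grasp')"
```

```text
clock: 29.23
tcp_pos: [0.5024, -0.4104, 0.0697]
orientation: [-0.012, 0.987, -0.102, -0.127]
ft_force: [-0.7, 0.3, 0.0]
opening: 0.0511
grasp shift mm [-1.5 -0.1  4.9] rot [ 0.002 -0.004 -0.   ] | after-rot shift [-1.5 -0.1  4.9]
```

```bash
python3 -m creep '[[[-1,0,4,0,-0.004,0],[0,0,0,0,0,0]]]'
python3 -m creep '[[[0,0,0.5,0,0,0],[0,0,0.5,0,0,0],[0,0,0.5,0,0,0],[0,0,0.5,0,0,0]]]' 0 70
python3 -c "
from h import *
delta(*pile(.038),'grasp')"
```

```text
clock: 29.4
tcp_pos: [0.5006, -0.4101, 0.0661]
orientation: [-0.012, 0.986, -0.102, -0.129]
ft_force: [0.1, -0.7, 0.3]
opening: 0.0513
clock: 29.73
tcp_pos: [0.5002, -0.4106, 0.0667]
orientation: [-0.011, 0.986, -0.102, -0.129]
ft_force: [0.1, 0.4, -0.9]
opening: 0.0231
grasp shift mm [-0.2 -0.8  1.5] rot [ 0.004  0.    -0.001] | after-rot shift [-0.2 -0.8  1.5]
```

```bash
python3 -m creep '[[[0,0,-4,0,0,0],[0,0,-8,0,0,0],[0,0,-14,0,0,0],[0,0,-18,0,0,0],[0,0,-20,0,0,0],[0,0,-20,0,0,0],[0,0,-20,0,0,0],[0,0,-20,0,0,0],[0,0,0,0,0,0],[0,0,0,0,0,0]]]'
python3 - <<'E'
from h import *
C=cal("wrist");np.save("w5.npy",C[1]); im=vision.grab_frame("wrist"); cv2.imwrite("pics/w5full.png",im)
cv2.imwrite("pics/t5.png",vision.grab_frame("top"));cv2.imwrite("pics/s5.png",vision.grab_frame("scene"))
print(proj(C,[[.53,-.208,.056]]))
cv2.imwrite("pics/w5.png",np.hstack([im[:400,140:540],cv2.resize(cv2.imread("pics/t5.png")[215:315,310:410],(400,400),interpolation=cv2.INTER_CUBIC)]))
E
```

```text
clock: 30.57
tcp_pos: [0.5362, -0.4168, 0.1932]
orientation: [-0.011, 0.987, -0.101, -0.126]
ft_force: [-0.6, -0.6, -1.8]
opening: 0.023
[[305.07163964 -31.85133438]]
```

View pics/w5.png

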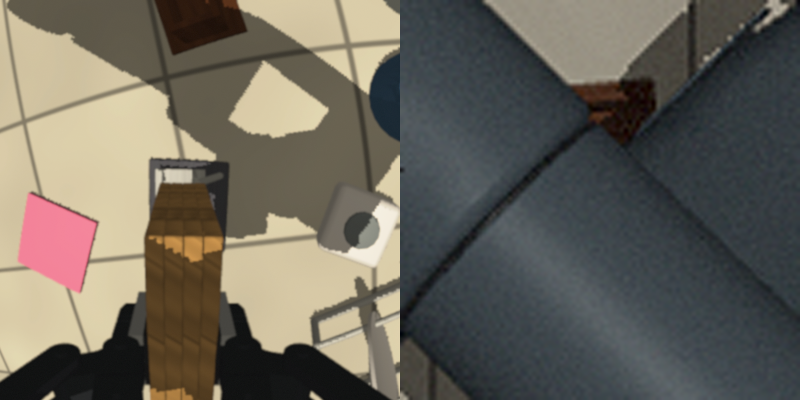

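All four cork layers are held (four stripes at crop x 145-222) and the stand is empty. Next I'll turn to the box's yaw with a slight tilt and look down at the box.

Run:
```python
from h import *
delta([.54,-.31,.235],tool(.097,-.12),"look")
```

```text
look shift mm [ -27.3 -105.   -37.8] rot [-0.055  0.135 -0.296] | after-rot shift [   9.8 -105.4  -44.8]
```

```bash
python3 -m creep '[[[0,0,-16,-0.018,0.045,-0.099],[0,0,-16,-0.018,0.045,-0.099],[0,0,-14,-0.018,0.045,-0.099],[3,-28,0,0,0,0],[3,-28,0,0,0,0],[3,-28,0,0,0,0],[2,-22,0,0,0,0],[0,0,0,0,0,0],[0,0,0,0,0,0],[0,0,0,0,0,0]]]'
python3 - <<'E'
from h import *
delta([.54,-.31,.235],tool(.097,-.12),"look")
C=cal("wrist");np.save("w6.npy",C[1]); im=vision.grab_frame("wrist"); cv2.imwrite("pics/w6full.png",im)
y=.097;R=Rot.from_euler('z',y)
p=proj(C,np.array([.53,-.208,.056])+R.apply([[a*.015,b*.0485,0] for a,b in ((-1,1),(1,1),(1,-1),(-1,-1))]));print(p.round(0).tolist())
x0,y0=int(p[:,0].mean())-100,max(0,int(p[:,1].mean())-75); print(x0,y0)
cv2.imwrite("pics/w6.png",cv2.resize(im[y0:y0+150,x0:x0+200],None,fx=4,fy=4,interpolation=cv2.INTER_CUBIC))
E
```

```text
clock: 31.55
tcp_pos: [0.5336, -0.3029, 0.22]
orientation: [-0.008, 0.996, 0.055, -0.069]
ft_force: [-0.0, -0.2, -1.4]
opening: 0.0231
look shift mm [  3.4   7.4 -15.8] rot [-0.023  0.018  0.014] | after-rot shift [  3.8   7.7 -15.6]
[[340.0, 49.0], [377.0, 50.0], [374.0, 166.0], [338.0, 165.0]]
257 32
```

View pics/w6.png

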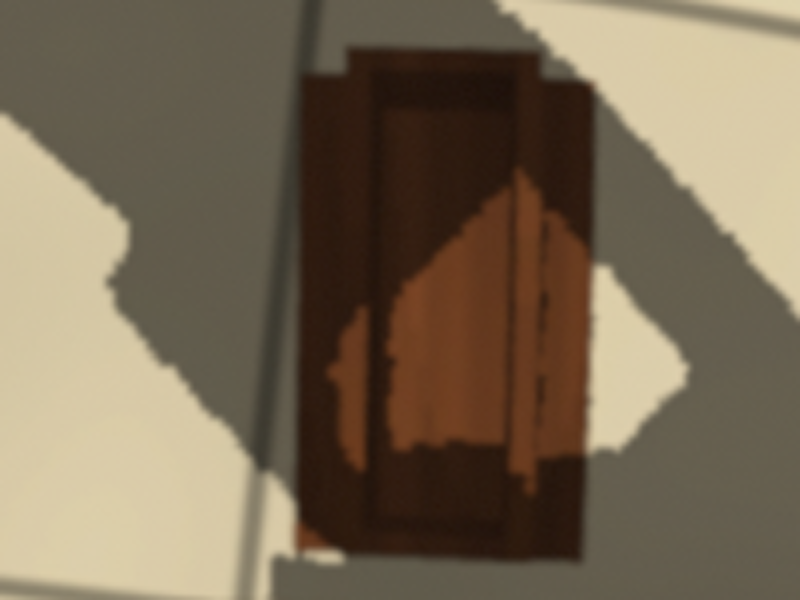

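The box is under the camera, with its inner rim at crop (372,72), (518,72), (508,528), (367,528). The foot corners are (302,75), (593,85), (582,560), (297,548). I'll use both sets to fix its pose.

Run:
```python
from h import *
K=np.array(vision.get_calibration("wrist")["intrinsics"]); W=(K,np.load("w6.npy"),True)
g=lambda L:np.array(L)/4+[257,32]
for n,L,z in (("rim",[(372,72),(518,72),(510,528),(367,528)],.056),("rimout-top",[(347,48),(540,50)],.056),("foot",[(302,75),(593,85),(582,560),(297,548)],.006)):
    P=onz(W,g(L),z)[:,:2]; print(n,P.round(4).tolist(),"c",P.mean(0).round(4),"sides",np.linalg.norm(np.diff(P,axis=0),axis=1).round(4))
    if len(P)==4: d=(P[0]-P[3]+P[1]-P[2]); print("yaw",np.arctan2(-d[0],d[1]).round(4))
```

```text
rim [[0.5184, -0.1611], [0.5477, -0.1574], [0.5576, -0.2516], [0.5284, -0.2558]] c [ 0.538  -0.2065] sides [0.0295 0.0947 0.0295]
yaw 0.1049
rimout-top [[0.5128, -0.1565], [0.5516, -0.1521]] c [ 0.5322 -0.1543] sides [0.0391]
foot [[0.4977, -0.1531], [0.566, -0.147], [0.5779, -0.2611], [0.5095, -0.2679]] c [ 0.5378 -0.2073] sides [0.0686 0.1147 0.0687]
yaw 0.1034
```

Run:
```python
from h import *
c=vision.get_calibration("wrist"); C=(np.array(c["intrinsics"]),np.linalg.inv(np.array(c["hand_eye"])),True)
for z in (.0535,-.0365):
    print(z,(proj(C,[[a,-.0458,z] for a in (-.012,.012)])-[140,0]).round(1).tolist())
im=cv2.imread("pics/w5full.png")
for x in (176,186,196): print([int(v) for v in im[170:260:2,140+x].sum(1)])
print([int(v) for v in im[215,140+135:140+235:2].sum(1)])
print([int(v) for v in im[188,140+150:140+215].sum(1)])
```

```text
0.0535 [[158.8, 183.9], [203.9, 183.9]]
-0.0365 [[141.1, 236.0], [221.2, 236.0]]
[556, 603, 600, 599, 599, 599, 487, 215, 163, 161, 166, 153, 162, 161, 168, 176, 171, 173, 163, 139, 146, 150, 144, 142, 134, 157, 181, 180, 182, 182, 171, 167, 174, 277, 379, 427, 425, 412, 404, 398, 396, 340, 208, 190, 196]
[531, 580, 583, 579, 576, 578, 477, 216, 166, 161, 171, 150, 160, 166, 163, 170, 173, 169, 164, 145, 152, 163, 159, 163, 148, 148, 164, 167, 167, 166, 168, 158, 166, 277, 381, 397, 391, 390, 395, 400, 408, 421, 428, 342, 181]
[231, 240, 230, 229, 249, 255, 234, 177, 161, 167, 172, 151, 151, 161, 157, 164, 167, 167, 167, 144, 143, 148, 143, 146, 141, 157, 179, 184, 183, 185, 173, 171, 176, 268, 373, 426, 426, 414, 405, 398, 395, 396, 400, 408, 419]
[593, 590, 590, 590, 590, 588, 590, 407, 180, 160, 154, 151, 146, 144, 144, 143, 156, 159, 157, 154, 145, 144, 145, 144, 155, 162, 159, 154, 148, 142, 145, 144, 149, 160, 159, 153, 151, 145, 146, 142, 134, 114, 115, 110, 109, 112, 235, 271, 270, 271]
[285, 254, 257, 268, 327, 454, 562, 546, 418, 267, 182, 164, 161, 159, 160, 160, 160, 160, 155, 154, 156, 162, 165, 166, 161, 160, 161, 157, 160, 159, 157, 152, 151, 161, 159, 163, 161, 158, 157, 158, 158, 154, 155, 154, 151, 156, 167, 162, 159, 159, 158, 156, 158, 157, 155, 149, 141, 121, 116, 105, 105, 110, 108, 109, 114]
```

```bash
cat >> h.py <<'E'
BOX=np.array([.537,-.2065,.011]); BY=.104
def ins(th,xb,zb,tcpup=.0535,yo=-.0008):
    R=Rot.from_euler('z',BY); b=BOX+R.apply([xb,yo,zb])
    return b+tcpup*R.apply([np.sin(th),0,np.cos(th)]), tool(BY,-th)
E
python3 -c "
from h import *
delta(*ins(.13,.001,.075),'A')"
```

```text
A shift mm [ 32.8 -93.1  79.3] rot [-0.024  0.007  0.007] | after-rot shift [ 31.6 -95.2  77.4]
```

```bash
python3 -m creep '[[[0,0,0,-0.024,0.007,0.007],[8,-24,0,0,0,0],[8,-24,0,0,0,0],[8,-24,5,0,0,0],[8,-23,15,0,0,0],[0,0,20,0,0,0],[0,0,15,0,0,0],[0,0,0,0,0,0],[0,0,0,0,0,0]]]'
python3 -c "
from h import *
delta(*ins(.13,.001,.075),'A')"
```

```text
clock: 32.35
tcp_pos: [0.5516, -0.2163, 0.156]
orientation: [0.007, 0.997, 0.045, -0.063]
ft_force: [0.3, -0.1, -1.7]
opening: 0.023
A shift mm [ -3.5 -10.5  17.4] rot [ 0.006 -0.003 -0.015] | after-rot shift [ -3.3 -10.4  17.5]
```

```bash
python3 -m creep '[[[-3,-9,8,0.006,-0.003,-0.015],[0,-2,8,0,0,0],[0,0,0,0,0,0],[0,0,0,0,0,0]]]'
python3 -c "
from h import *
delta(*ins(.13,.001,.075),'A')"
```

```text
clock: 32.68
tcp_pos: [0.5463, -0.2084, 0.1405]
orientation: [0.004, 0.997, 0.051, -0.064]
ft_force: [0.7, 0.1, -1.3]
opening: 0.0232
A shift mm [-1.  -2.1  1.6] rot [ 0.002 -0.003 -0.002] | after-rot shift [-0.9 -2.1  1.6]
```

```bash
python3 -m creep '[[[-1,-2,4,0.002,-0.003,-0.002],[0,0,4,0,0,0],[0,0,4,0,0,0],[0,0,0,0,0,0],[0,0,0,0,0,0]]]'
python3 - <<'E'
from h import *
delta(*ins(.13,.001,.063),'A2')
C=cal("wrist"); im=vision.grab_frame("wrist"); R=Rot.from_euler('z',BY)
im=cv2.resize(im[60:260,220:440],None,fx=3,fy=3,interpolation=cv2.INTER_CUBIC)
for P,col in ((BOX+R.apply([[a*.02,b*.0535,.045] for a,b in ((-1,1),(1,1),(1,-1),(-1,-1))]),(255,0,0)),(BOX+R.apply([[a*.035,b*.0585,-.005] for a,b in ((-1,1),(1,1),(1,-1),(-1,-1))]),(0,255,0))):
    for p in proj(C,P): cv2.circle(im,tuple(int(round(v)) for v in (p-[220,60])*3),3,col,-1)
cv2.imwrite("pics/w7.png",im)
E
```

```text
clock: 33.1
tcp_pos: [0.5444, -0.2076, 0.129]
orientation: [0.004, 0.997, 0.052, -0.064]
ft_force: [-0.2, -0.7, -1.6]
opening: 0.0233
A2 shift mm [ 1.  -1.1  1.9] rot [ 0.002 -0.002 -0.001] | after-rot shift [ 1.  -1.1  1.9]
```

View pics/w7.png

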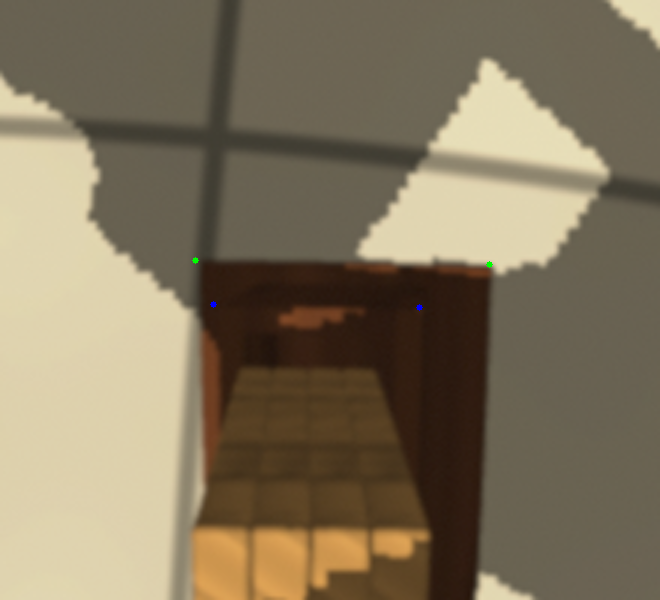

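The box has not moved: the predicted foot and rim corners sit on it (195,260; 490,265). The pile's lower end (240-378, 370) is over the mouth, so I'll enter tilted.

```bash
python3 -m creep '[[[1,-1,7,0.002,-0.002,0],[0,0,6,0,0,0],[0,0,5,0,0,0],[0,0,0,0,0,0]]]'
python3 -c "
from h import *
delta(*ins(.13,.001,.041),'B')"
```

```text
clock: 33.48
tcp_pos: [0.5432, -0.2068, 0.1097]
orientation: [0.004, 0.997, 0.052, -0.064]
ft_force: [-0.6, 0.3, -2.4]
opening: 0.0232
B shift mm [ 2.3 -0.2  4.4] rot [ 0.001 -0.001 -0.001] | after-rot shift [ 2.3 -0.2  4.4]
```

```bash
python3 -m creep '[[[2,0,2,0,0,0],[1,0,2,0,0,0],[0,0,0.5,0,0,0],[0,0,0.5,0,0,0]]]'
python3 -m creep '[[[0,0,0.5,0,0,0],[0,0,0.5,0,0,0]]]'
python3 -c "
from h import *
delta(*ins(.13,.001,.041),'B'); delta(*ins(.0,.0,.038),'C')"
```

```text
clock: 33.82
tcp_pos: [0.5456, -0.2065, 0.103]
orientation: [0.003, 0.997, 0.052, -0.065]
ft_force: [0.4, 0.5, -1.5]
opening: 0.023
clock: 33.98
tcp_pos: [0.5457, -0.2065, 0.1021]
orientation: [0.003, 0.997, 0.052, -0.065]
ft_force: [0.8, -0.6, -1.2]
opening: 0.0233
B shift mm [-1.1 -0.1 -2.9] rot [ 0. -0. -0.] | after-rot shift [-1.1 -0.1 -2.9]
C shift mm [-8.6 -0.1  0.7] rot [ 0.    0.13 -0.  ] | after-rot shift [-8.6 -0.1 -0.4]
```

```bash
python3 -m creep '[[[-3,0,0,0,0.044,0],[-3,0,0,0,0.044,0],[-3,0,0,0,0.042,0],[0,0,0,0,0,0]]]'
python3 -c "
from h import *
delta(*ins(.0,.0,.038),'C')"
```

```text
clock: 34.32
tcp_pos: [0.5372, -0.2072, 0.1029]
orientation: [0.0, 0.999, 0.053, 0.003]
ft_force: [0.3, 0.1, -1.3]
opening: 0.0229
C shift mm [-0.1  0.1  0.4] rot [ 0.001 -0.006  0.001] | after-rot shift [-0.1  0.1  0.4]
```

```bash
python3 -m creep '[[[0,0,5,0.001,-0.006,0],[0,0,6,0,0,0],[0,0,4,0,0,0],[0,0,0,0,0,0]]]'
python3 -c "
from h import *
delta(*ins(.0,.0,.0),'D')"
```

```text
clock: 34.65
tcp_pos: [0.5387, -0.2081, 0.0874]
orientation: [0.001, 0.999, 0.052, -0.0]
ft_force: [-0.0, 0.1, -1.1]
opening: 0.0233
D shift mm [-1.5 -1.  22.9] rot [0.002 0.001 0.001] | after-rot shift [-1.5 -1.  22.9]
```

```bash
python3 -m creep '[[[-1,-1,5,0.002,0.001,0],[0,0,5,0,0,0],[0,0,4,0,0,0],[0,0,0,0,0,0]]]'
python3 -m creep '[[[0,0,3,0,0,0],[0,0,2,0,0,0],[0,0,1,0,0,0]]]'
python3 -c "
from h import *
delta(*ins(.0,.0,.0),'D')"
```

```text
clock: 34.98
tcp_pos: [0.5386, -0.2068, 0.0708]
orientation: [-0.0, 0.999, 0.053, -0.0]
ft_force: [-0.3, -0.3, -1.6]
opening: 0.0234
clock: 35.23
tcp_pos: [0.5387, -0.2067, 0.0639]
orientation: [-0.0, 0.999, 0.053, -0.001]
ft_force: [0.3, 0.1, -1.2]
opening: 0.0233
D shift mm [-1.7  0.4 -0.6] rot [-0.001  0.001  0.002] | after-rot shift [-1.7  0.4 -0.6]
```

```bash
python3 -m creep '[[[-1,0,2,0,0,0],[0,0,0.5,0,0,0]]]'
python3 -m creep '[[[0,0,2,0,0,0],[0,0,0.5,0,0,0]]]'
```

```text
clock: 35.4
tcp_pos: [0.5392, -0.2067, 0.064]
orientation: [0.0, 0.999, 0.053, 0.001]
ft_force: [-1.0, -0.3, -2.3]
opening: 0.0232
clock: 35.57
tcp_pos: [0.5398, -0.2067, 0.0639]
orientation: [0.001, 0.999, 0.053, 0.002]
ft_force: [-0.4, 0.3, -1.2]
opening: 0.0229
```

```bash
python3 -m creep '[[[-1,0,3,0,0,0],[-1,0,3,0,0,0]]]'
python3 -m creep '[[[0,0,0,0,0,0]]]'
```

```text
clock: 35.73
tcp_pos: [0.5399, -0.2066, 0.0634]
orientation: [0.001, 0.999, 0.053, 0.004]
ft_force: [-3.4, 5.0, 23.5]
opening: 0.0232
clock: 35.82
tcp_pos: [0.5403, -0.2066, 0.0647]
orientation: [0.002, 0.999, 0.053, 0.005]
ft_force: [0.3, 0.4, -1.3]
opening: 0.0229
```

Contact with the floor is confirmed (23 N at the predicted height). Releasing.

```bash
python3 -m creep '[[[0,0,1,0,0,0],[0,0,0,0,0,0],[0,0,0,0,0,0],[0,0,0,0,0,0]]]' 0.45 60
python3 -m creep '[[[0,0,-6,0,0,0],[0,0,-12,0,0,0],[0,0,-20,0,0,0],[0,0,-30,0,0,0],[0,0,-30,0,0,0],[0,0,-30,0,0,0],[0,35,-20,0,0,0],[0,38,0,0,0,0],[0,38,0,0,0,0],[0,0,0,0,0,0],[0,0,0,0,0,0]]]'
python3 - <<'E'
from h import *
C=cal("wrist");np.save("w8.npy",C[1]); w=vision.grab_frame("wrist"); s=vision.grab_frame("scene"); t=vision.grab_frame("top")
for n,i in (("w8",w),("s8",s),("t8",t)): cv2.imwrite(f"pics/{n}full.png",i)
p=proj(C,[[.538,-.207,.08]])[0].astype(int); print(p)
x0=max(0,min(440,p[0]-100)); y0=max(0,min(280,p[1]-100)); print(x0,y0)
A=cv2.resize(w[y0:y0+200,x0:x0+200],(400,400),interpolation=cv2.INTER_CUBIC)
B=cv2.resize(s[160:360,270:470],(400,400),interpolation=cv2.INTER_CUBIC)
D=cv2.resize(t[225:275,100:400],(800,133),interpolation=cv2.INTER_CUBIC)
cv2.imwrite("pics/f1.png",np.vstack([np.hstack([A,B]),D]))
E
```

```text
clock: 36.15
tcp_pos: [0.5409, -0.2073, 0.0639]
orientation: [0.003, 0.999, 0.053, 0.006]
ft_force: [-0.4, 0.5, 0.4]
opening: 0.0387
clock: 37.07
tcp_pos: [0.5502, -0.32, 0.2264]
orientation: [0.004, 0.998, 0.054, 0.006]
ft_force: [-0.3, 0.8, -0.8]
opening: 0.0384
[319  74]
219 0
```

View pics/f1.png

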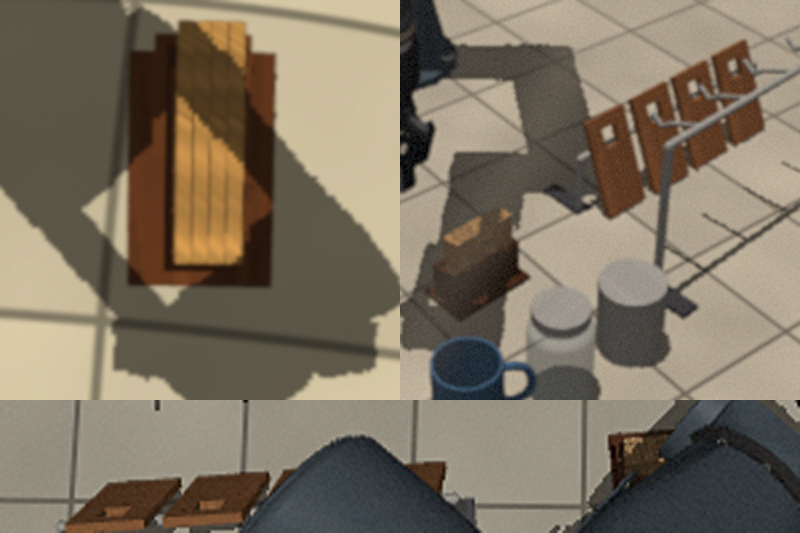

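The last picture shows:
- All four coasters stand on edge in the upright box (crop 175-245, 25-265).
- All four boards lean on the rail.
- The mug, jar and tin are in place.

I'll check seating height and board tilt numerically, then hand in.

Run:
```python
from h import *
K=np.array(vision.get_calibration("wrist")["intrinsics"]); W=(K,np.load("w8.npy"),True)
g=lambda p:np.array(p)/2+[219,0]
P=onz(W,[g((178,22)),g((246,22)),g((242,265)),g((173,265))],.101); print(P.round(4).tolist(),"len",np.linalg.norm(P[0]-P[3]).round(4),np.linalg.norm(P[1]-P[2]).round(4),"c",P.mean(0).round(4))
F=onz(W,[g((131,53)),g((275,53)),g((271,286)),g((128,286))],.006); print("foot",F.mean(0).round(4),np.linalg.norm(F[0]-F[3]).round(4))
# boards: lowest/top corners of nearest board (scene crop) triangulated by plane checks
S=cal("scene"); h=lambda p:np.array(p)/2+[270,160]
print("board4 bottom corners on ledge",onz(S,[h((608,217)),h((643,203))],0).round(4).tolist())
t0,t8=cv2.imread("pics/top0.png").astype(int),cv2.imread("pics/t8full.png").astype(int)
print("bystander diff",[abs(t0[y-18:y+18,x-18:x+18]-t8[y-18:y+18,x-18:x+18]).mean().round(1) for x,y in ((319,170),(364,166),(405,180),(443,208))])
```

```text
[[0.5248, -0.1628, 0.101], [0.5486, -0.16, 0.101], [0.5571, -0.2491, 0.101], [0.5327, -0.2518, 0.101]] len 0.0893 0.0895 c [ 0.5408 -0.2059  0.101 ]
foot [ 0.5385 -0.2072  0.006 ] 0.1154
board4 bottom corners on ledge [[0.8592, 0.4452, 0.0], [0.8697, 0.5094, 0.0]]
bystander diff [np.float64(6.7), np.float64(6.4), np.float64(24.4), np.float64(65.3)]
```

Run:
```python
from h import *
S=cal("scene"); h=lambda p:np.array(p)/2+[270,160]
B=onz(S,[h((208,217)),h((243,203))],0)
print("board4 +x bottom corners",B.round(4).tolist(),"dist in front of bar",[(b[0]-(.481-.08*(b[1]-.16))).round(4) for b in B])
from bench import ticket
print(robot.state()["opening"]); ticket.job_done()
```

```text
board4 +x bottom corners [[0.5338, 0.0158, 0.0], [0.5396, 0.0742, 0.0]] dist in front of bar [np.float64(0.0413), np.float64(0.0517)]
0.03820823111604896
the job is handed in; nothing more can be done
```

I handed the job in at about 37 s of the 208 s allowed; no verdict was given.

**Boards:** All four boards came off their hooks and now stand leaning on the rail. The top view after placing and the last scene view both show them leaning. I placed each at about 0.3 rad, with its bottom edge on the ledge. A rough check on the nearest board put its front corners 41 and 52 mm from the bar, which is about 32–43 mm for its rear edge. Those two readings disagree by 10 mm, probably from pixel picking. I did not measure final tilt or rail contact on any board.

**Coasters:** They left the stand as one gripped pile. They entered the box tilted 0.13 rad, held for about half a second, then were straightened and lowered until a 23 N floor contact at the predicted height. After release the wrist view shows all four on edge in the upright box. The pile centre is about 2 mm from the box centre, and its apparent size matches seated height.

**Bystanders:** The mug, jar and tin look unmoved in the last picture. Comparing the first and last top views, the jar and tin patches barely changed. The mug and timer patches did differ (24 and 65 grey levels). The arm partly covered that area, so I could not confirm the timer, but I never touched either knowingly. I saw no sign of the box being knocked in any of its checks.

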